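# Mike a rocker shaft in the upright bench micrometer

## Robot

A 6-joint arm with a two-finger parallel gripper is mounted at the origin on the work surface. World frame = base frame: x ahead of the robot, y to its left, z up, the work surface at z = 0. Lengths are in m, angles in rad, forces in N, time in s.
With the tool pointing down it reaches from about 0.35 to 0.85 m from the base axis. Payload 8.1 kg.
Tool frame: the origin (TCP) lies midway between the tips of the shut fingers; the grasp point (between the pads) lies 19 mm behind it; z points along the fingers, y is the line along which they close (so a half turn about z gives the same grasp; the last joint's range is limited). The gripper opens to 93 mm and grips with 3 to 60 N. Pads are 15 mm wide; open, the fingers measure 128 mm over their backs; the gripper's body (75 mm by 188 mm) begins 65 mm behind the grasp point.
Start: joints at [-1.265, 0.13, 1.488, -0, 1.523, -0.085], TCP at [0.229, -0.555, 0.219] pointing down, gripper open.
Joint ranges: [-2.96, 2.96], [-0.89, 2.26], [0.02, 2.5], [-1.34, 4.48], [0, 2.73], [-2.66, 2.66]. Speed limits (rad/s): [2.39, 2.39, 2.79, 3.14, 3.14, 3.14].

## Interface

Orientations are given as a unit quaternion [x, y, z, w].
In Python, from bench import state, imaging, workorder gives the robot as it stands. The module is installed in compiled form; this text tells all that it offers.
- The arm moves only by the tool drive_tool, never from a script. Its argument "deltas" is a list of rows, each a list of 3 entries, a list of its own where there are three numbers: the turn, a rotation vector about the tool's x, y, z in rad, then the shift along the tool's x, y, z in cm, then the opening, from 0 (shut) to 1 (fully open). In form: [[[ax, ay, az], [x, y, z], gripper], ...]. A call has 1 to 12 rows; each row shifts and turns the commanded pose from where the row before left it, along the tool's axes as they then stand; what a row does not reach is not made up. A row lasts 1/10 s, in which the tool goes at most 50 mm and 8.59 degrees, less where a joint would pass 70% of its speed; a pose out of reach is approached as far as the arm can. A call with a gripper value outside its range is refused whole. The fingers move at their own pace and stop on an object; "grip_force" is the grip in N (left out, the last holds). Time passes only in rows, so rows that do not move let the fingers close. It gives the time, the measured TCP pose, the force, the opening and the grip force at its end, in the units of the state.
- state(): the state, without advancing time (a new reading comes with each control period).
- imaging.camera(name): name is "scene" or "top"; returns a dict with "frame" (400x640x3 uint8, red, green, blue), "range_z" (400x640 float32, m along the optical axis (not along the pixel's ray), 0 where there is no reading), "mtx" (3x3 intrinsics, pixels), "k1" (the pictures are not rectified: a ray, as slopes to the right and down, at radius r is drawn at 1 + k1 r^2 times it, then the intrinsics apply), "rvec" (rotation vector, rad) and "tvec" (3), from world to camera coordinates, as OpenCV has them. Camera axes: x right, y down, z forward; pixel columns grow to the right and rows downward; lengths in m; the calibration is good to about 2 mm. A picture is of the moment at which its call begins.
- workorder.sign_off(): hands the job in; it is judged then, once.
The state is a dict: "t": time; "joints": joint angles; "dq": joint speeds; "joint_torque": joint torques, N m; "ee_pos": TCP position; "ee_rot": TCP orientation; "contact_force": force on the tool from outside, world axes, zero at the start; "torque": the same for the moment, N m; "width": opening from 0.0 (shut) to 1.0 (fully open); "grasp_force": force on a finger pad.
Only numpy, scipy, OpenCV 4.12 (cv2) and the standard library are available. Lean on these libraries where they do the work, as an engineer would, in place of code of your own. Each camera call takes 0.05 s, during which the arm holds its last target. There are 200 camera calls.

## Task

Take the plain rocker shaft (the middle of the three parts on the wooden rack in thickness), lay it gently in the two V rests of the upright bench micrometer and push it gently along until its end butts against the micrometer's column. Then wind the spindle down on it by the knurled ratchet at the very top, clockwise from above, until the ratchet slips at full measuring pressure; let it slip by an eighth to a quarter of a turn, stop there, and leave the shaft clamped like that, ready to read. Do not ram the column, overtighten by turning the thimble barrel, or disturb anything else on the bench.

Things in the scene. Friction and masses are not known exactly. Their poses are not given: they have to be found in the camera images.
- mic: Upright bench micrometer, grey cast iron, fixed to the bench. Origin: underside of its base, straight below the spindle axis. x: from the rests towards its column, z up. Base 215 x 92 x 18 mm, x from -135 to +80 mm. Flat anvil 12 mm in diameter at x = 0, its top 60 mm up.
- rests: The micrometer's two V rests, 90-degree steel V plates open upwards, same origin and axes as the micrometer: one at x = -34 to -18 mm, the other at x = -118 to -106 mm. A 16 mm shaft lying in them has its axis 68 mm up, along the micrometer's x, its underside just on the anvil. The V faces reach up to 72 mm, 31 mm wide inside the top; V blocks up to 46 mm wide over all.
- frame: C-frame of the micrometer, same origin and axes: column 40 x 34 mm, 137 mm high, its flat face towards the rests at x = +23 mm (the stop for the shaft's end); overhead arm 26 mm wide, 106 to 134 mm up, ending in a boss of 13.5 mm radius about the spindle axis; readout box on its rear up to 169 mm.
- spindle: Steel spindle 8 mm in diameter, straight above the anvil; origin: centre of its flat lower face. It moves straight up and down without rotating: down as the thimble turns clockwise seen from above, by a quick feed of several mm per turn. It starts a few mm above the height of the laid shaft's top.
- thimble: Aluminium thimble barrel on the micrometer's top, 22 mm in diameter, 152 to 179 mm up, axis vertical above the anvil; origin: centre of its underside; x: its black zero line. It turns in place (no axial travel), with a light friction of about 0.04 N m about its axis, and stays where it is left.
- ratchet_top (a point): Centre of the top face of the knurled steel ratchet, topmost on the micrometer: 18 mm in diameter, 30 mm tall (182 to 212 mm up), axis vertical, 3 mm above the thimble. It carries the thimble round until it slips at about 0.075 N m (smoothly, no clicks); the spindle then presses with about 18 N. The thimble's own friction keeps that pressure when the ratchet is let go.
- ratchet_mark (a point): End of the black line on the ratchet, on its rim, 9 mm from the axis, 212 mm up. At the start it stands over the thimble's zero line (thimble x); slipping shows as the angle between the two.
- shaft: Rocker shaft, plain bright steel bar, 16 mm in diameter and 150 mm long, about 0.18 kg, both ends alike; origin: its middle, on the axis; x: along it. At the start it lies in one of the rack's notches, axis about 29 mm up. When home its middle is at x = -52 mm of the micrometer.
- rack: Plywood rack 110 x 210 mm, fixed; origin: underside centre. Two notched boards across it, at x = -45 and +45 mm, 14 mm thick, carry three parts along x at y = -65, 0 and +65 mm in any order; the notches reach up to 35 mm; floor between the boards 6 mm up.
- valve: Engine valve in the rack: 8 mm stem, 30 mm head, 152 mm long; origin on its axis. Leave it.
- layshaft: Thick dark shaft in the rack: 24 mm diameter, 130 mm long with two grooves; origin: its middle. Leave it.
- wrench: Spanner lying on the bench between rack and micrometer. Leave it.
- screwdriver: Screwdriver lying on the bench. Leave it.
- hammer: Hammer lying on the bench. Leave it.
- torch: Black torch standing on its end, 42 mm wide, 130 mm tall. Leave it.
- socket: Steel socket standing on the bench, 28 mm wide, 38 mm tall. Leave it.
Mind the look-alikes: they are no part of the job. Leave any red look-alike of the shaft alone.

How it is judged:
On the way, in this order (a step that is already met when the one before it is completed fails the run):
1. the shaft lies in both V rests with its end against the column (x of shaft in the frame of mic above -0.0535 m and y of shaft in the frame of mic between -0.0015 and 0.0015 m and z of shaft in the frame of mic between 0.0665 and 0.0695 m and angle between the x axis of shaft and the x axis of mic, either way round below 0.025 rad), for 0.2 s.
2. the spindle bears on the shaft with the ratchet's full pressure and the ratchet has slipped at least 0.4 rad past the thimble (contact force between spindle and shaft above 14 N and y of ratchet_mark in the frame of thimble below -0.0035 m), for 0.1 s.
At the end, for the whole second after the job is handed in: The shaft rests in both V rests (axis within 1.5 mm, 0.025 rad), its end within 1.5 mm of the column; the spindle still presses on it with over 12 N; the ratchet has slipped 0.3 rad or more, under 2.0 rad; the shaft is still (all of step 1 and contact force between spindle and shaft above 12 N and y of ratchet_mark in the frame of thimble below -0.0025 m and linear speed of shaft below 0.01 m/s); the robot touches nothing.
It fails at once if the shaft is rammed against the column (over 25 N) (contact force between shaft and frame above 25 N).
It fails at once if the shaft is pressed hard into the V rests (over 25 N) (contact force between shaft and rests above 25 N).
It fails at once if the spindle is forced on the shaft harder than the ratchet allows (over 25 N) (contact force between spindle and shaft above 25 N).
It fails at once if the ratchet is wound on well past a quarter of a turn of slip (2.0 rad or more) (x of ratchet_mark in the frame of thimble below -0.003745 m).
It fails at once if anything else on the bench is disturbed (moved more than 30 mm) (distance of any of valve, layshaft, wrench, screwdriver, hammer, torch, socket from where it was at the start of the episode above 0.03 m).
It also fails if it takes over 72 s, if anything falls off the work surface, if the arm or the gripper's body presses on something with over 40 N, if the wrist force passes 120 N, or if a joint passes its speed limit or range.

## Working session

There is one attempt and no reset: what is moved stays moved. The work goes in short steps, Python scripts to look and compute and a tool call to move; the robot and the scene stay as the last step left them, time stands still between calls to the robot, and variables do not carry over. Pictures are saved under pics/ and viewed, at most 10 in all, crops included, and the job is handed in when it is done.

Besides the shell and the picture viewer there is one more tool, called after "Emit:" as name([rows], argument=value, ...), one row to a line, values as JSON. drive_tool: Moves the arm, as the interface text tells. Its arguments: {"type":"object","properties":{"deltas":{"type":"array","items":{"type":"array"}},"grip_force":{"type":"number"}},"required":["deltas"]}

```bash
mkdir -p pics; cat > h.py <<'E'
import numpy as np, cv2
from bench import state, imaging, workorder
from scipy.spatial.transform import Rotation as R
def cam(n):
    c=imaging.camera(n); c['K']=np.array(c['mtx'],float); c['Rm']=cv2.Rodrigues(np.array(c['rvec'],float))[0]; c['t']=np.array(c['tvec'],float).ravel(); return c
def cloud(c):
    h,w=c['range_z'].shape
    v,u=np.mgrid[:h,:w].astype(float)
    K=c['K']; d=np.array([c['k1'],0,0,0],float)
    p=cv2.undistortPoints(np.stack([u.ravel(),v.ravel()],1)[:,None],K,d)[:,0].reshape(h,w,2)
    z=c['range_z'].astype(float)
    X=np.dstack([p*z[...,None],z])
    W=(X-c['t'])@c['Rm']
    W[z==0]=np.nan
    return W
def proj(c,P):
    return cv2.projectPoints(np.array(P,float).reshape(-1,1,3),np.array(c['rvec'],float),c['t'],c['K'],np.array([c['k1'],0,0,0],float))[0][:,0]
def save(img,n): cv2.imwrite('pics/'+n,img[...,::-1])
E
python3 - <<'E'
from h import *
s=state(); print({k:np.round(v,3) for k,v in s.items()})
for n in ('scene','top'):
    c=cam(n); save(c['frame'],n+'0.png'); np.savez(n+'0.npz',**c)
    print(n,c['K'].tolist(),c['k1'],-c['Rm'].T@c['t'],c['Rm'][2])
E
```

```text
{'t': np.float64(0.0), 'joints': array([-1.265,  0.131,  1.489, -0.   ,  1.523, -0.085]), 'dq': array([ 0.   , -0.   ,  0.   ,  0.002,  0.001,  0.   ]), 'joint_torque': array([-1.0000e-03, -5.5986e+01, -4.9176e+01,  7.7000e-02,  3.6000e-02,
       -0.0000e+00]), 'ee_pos': array([ 0.228, -0.554,  0.218]), 'ee_rot': array([ 0.981,  0.194, -0.   , -0.001]), 'contact_force': array([-0.408, -0.046, -0.232]), 'torque': array([-0.012, -0.009, -0.018]), 'grasp_force': np.float64(0.0), 'width': np.float64(0.999)}
scene [[457.70778727581467, 0.0, 318.482587135278], [0.0, 457.70778727581467, 195.9763866724139], [0.0, 0.0, 1.0]] 0.01856703718513859 [1.4227778  0.28998988 1.00269019] [-0.70793179 -0.20825832 -0.67487854]
top [[507.4862173018982, 0.0, 323.45320599599034], [0.0, 507.4862173018982, 196.37760438392993], [0.0, 0.0, 1.0]] -0.03615087841213788 [0.32232427 0.01489571 1.48128932] [ 0.15468186 -0.01721032 -0.98781442]
```

View pics/scene0.png

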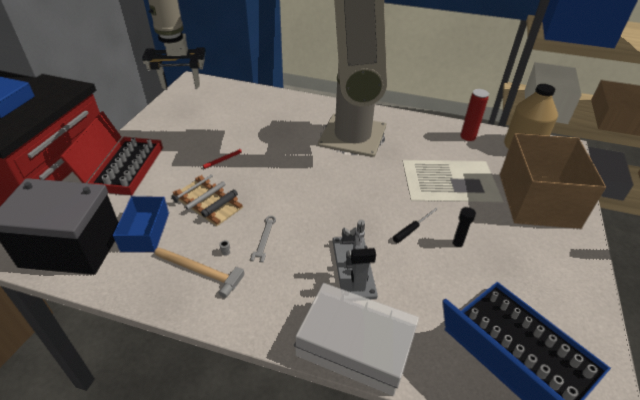

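View pics/top0.png

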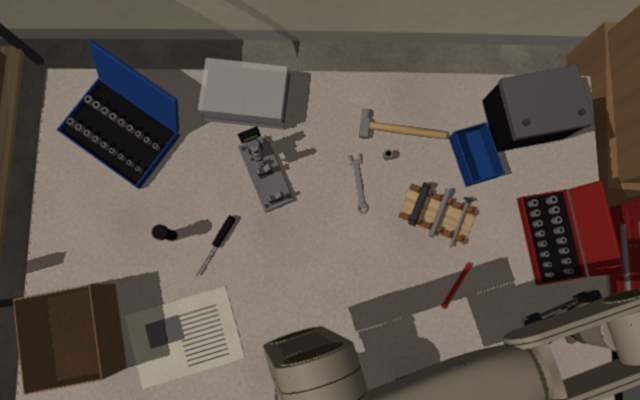

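The scene view shows the mic at about (353,260) and the rack at (207,200). In the top view the mic is at (265,172), column at its upper end, and the rack at (440,212) with the layshaft at (420,203), the shaft in the middle at (442,212) and the valve at (464,220). Next, enlarged crops and depth clouds.

```bash
python3 - <<'E'
from h import *
ims=[]
for n,boxes in (('top',[(225,115,90,105),(390,170,100,85)]),('scene',[(320,205,70,95),(165,165,85,65)])):
    c=dict(np.load(n+'0.npz')); W=cloud(c)
    for (x,y,w,h) in boxes:
        ims.append(cv2.resize(c['frame'][y:y+h,x:x+w],(390,int(290)),interpolation=cv2.INTER_CUBIC))
    # top heights
    for nm,(x,y,w,h) in zip(('mic','rack'),boxes):
        P=W[y:y+h,x:x+w].reshape(-1,3); P=P[np.isfinite(P[:,0])]
        print(n,nm,'table z',np.round(np.median(P[np.abs(P[:,2])<.012,2]),4), 'zmax',P[:,2].max())
        for a,b in ((.012,.024),(.024,.05),(.055,.08),(.1,.14),(.145,.175),(.18,.2),(.2,.22)):
            q=P[(P[:,2]>a)&(P[:,2]<b)]
            if len(q)>3:
                m=q.mean(0); r=cv2.minAreaRect((q[:,:2]*1000).astype(np.float32))
                print(a,b,len(q),np.round(m,4),np.round(r[0],1),np.round(r[1],1),round(r[2],1))
save(np.vstack([np.hstack(ims[:2]),np.hstack(ims[2:])]),'crops.png')
E
```

```text
top mic table z -0.0012 zmax 0.2161558437082405
0.012 0.024 1589 [0.6146 0.1601 0.0172] [637.4 188.2] [296.3 198. ] 6.3
0.024 0.05 299 [0.6876 0.1775 0.0364] [635.4 184.5] [298.4 178.6] 3.8
0.055 0.08 357 [0.6733 0.1673 0.0658] [654.  192.1] [251.2 165.8] 1.0
0.1 0.14 172 [0.6664 0.1793 0.1294] [707.1 172.8] [ 72.8 148. ] 69.1
0.145 0.175 242 [0.6897 0.1911 0.1646] [671.9 183. ] [77.4 57.3] 24.7
0.18 0.2 13 [0.6399 0.1685 0.1914] [640.2 169.1] [ 5.1 15. ] 25.7
0.2 0.22 45 [0.645  0.1717 0.2098] [645.8 171.9] [16.8 17.5] 73.9
top rack table z -0.0004 zmax 0.07154569241772377
0.012 0.024 365 [ 0.5099 -0.3687  0.0176] [ 541.8 -361.6] [208.7 234. ] 67.6
0.024 0.05 1112 [ 0.5167 -0.3393  0.0351] [ 542.6 -359.4] [190.2 228.6] 65.3
0.055 0.08 49 [ 0.601  -0.4427  0.0647] [ 586.4 -378. ] [ 41.2 213. ] 20.6
scene mic table z -0.0001 zmax 0.21563516949935765
0.012 0.024 976 [0.6438 0.157  0.0174] [623.2 159.8] [219.2  92.2] 23.3
0.024 0.05 230 [0.6275 0.1557 0.0352] [623.3 158.4] [189.4  49.3] 28.0
0.055 0.08 232 [0.6367 0.1579 0.0662] [624.4 157.5] [188.6  40.9] 23.6
0.1 0.14 208 [0.6899 0.1865 0.1228] [713.2 195.7] [157.2  55.6] 9.4
0.145 0.175 382 [0.6979 0.1898 0.1627] [679.5 183.8] [73.5 57.6] 22.7
0.18 0.2 45 [0.6544 0.1715 0.1901] [653.8 171.7] [ 9.5 18.7] 14.6
0.2 0.22 57 [0.6511 0.1707 0.2097] [648.7 169.8] [18.  17.1] 43.5
scene rack table z 0.0004 zmax 0.058799857109329834
0.012 0.024 320 [ 0.5167 -0.3541  0.0172] [ 523.  -383.4] [269.5 221. ] 54.0
0.024 0.05 846 [ 0.5217 -0.336   0.0353] [ 532.9 -356.7] [175.8 210.7] 68.1
0.055 0.08 4 [ 0.5923 -0.4341  0.0571] [ 592.2 -434.2] [9.5 0.3] 25.8
```

View pics/crops.png

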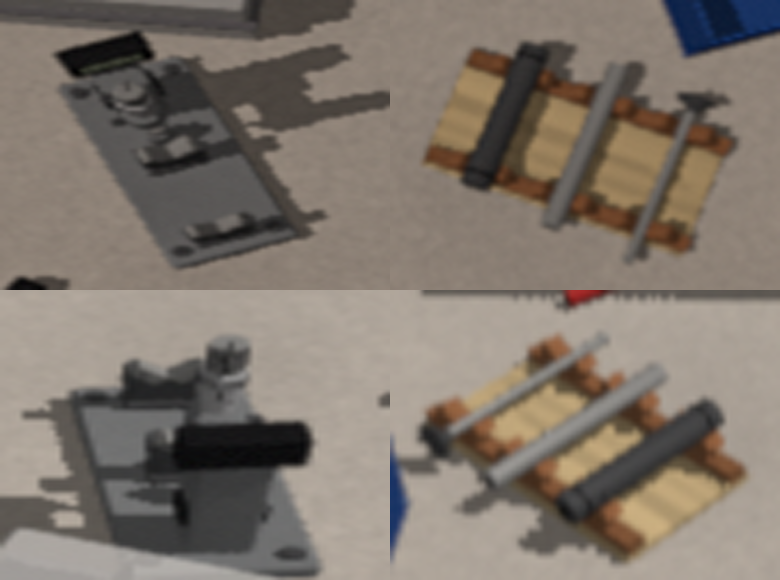

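The crops show the layshaft (left), the bright shaft (middle) and the valve (right) in the rack. On the mic, the V rests and the ratchet with its mark are visible. Now I fit the geometry from both views.

```bash
python3 - <<'E'
from h import *
from scipy.optimize import least_squares
for n in ('top','scene'):
    c=dict(np.load(n+'0.npz')); W=cloud(c); C=-c['Rm'].T@c['t']
    P=W.reshape(-1,3); P=P[np.isfinite(P[:,0])]
    print(n)
    # shaft
    if n=='top': a,b=np.array([390+(612-390)/390*100,170+65/290*85]),np.array([390+(553-390)/390*100,170+220/290*85])
    else: a,b=np.array([165+(655-390)/390*85,165+(375-290)/290*65]),np.array([165+(492-390)/390*85,165+(477-290)/290*65])
    A,B=[W[int(round(q[1])),int(round(q[0]))] for q in (a,b)]; print(' ends approx',A,B)
    if A[0]>B[0]: A,B=B,A
    x=np.r_[(A+B)[:2]/2,np.arctan2(*(B-A)[1::-1]),.029]
    def loc(x,Q):
        d=np.array([np.cos(x[2]),np.sin(x[2])]); q=Q[:,:2]-x[:2]
        return q@d, q@np.array([-d[1],d[0]]), Q[:,2]-x[3]
    for it in range(6):
        s,l,z=loc(x,P); k=(abs(s)<.07)&(abs(np.hypot(l,z)-.008)<(.006 if it<3 else .003))&(z>-.002)
        Q=P[k]
        f=lambda y: np.hypot(*loc(np.r_[x[:2]+y[0]*np.array([-np.sin(x[2]),np.cos(x[2])]),x[2]+y[1],x[3]+y[2]],Q)[1:])-.008
        y=least_squares(f,[0,0,0],loss='soft_l1',f_scale=.001).x
        x[:2]+=y[0]*np.array([-np.sin(x[2]),np.cos(x[2])]);x[2]+=y[1];x[3]+=y[2]
        s,l,z=loc(x,P); k2=(np.hypot(l,z)<.011)&(abs(s)<.1)&(z>0)
        e=np.percentile(s[k2],[.5,99.5]); x[:2]+=e.mean()*np.array([np.cos(x[2]),np.sin(x[2])])
    print(' shaft',np.round(x,4),'deg',np.degrees(x[2]),'n',k.sum(),'len',np.ptp(e),'rms',np.std(f([0,0,0])))
    # ratchet+thimble axis
    k=(np.hypot(P[:,0]-.648,P[:,1]-.1705)<.02)
    Q=P[k]
    side=Q[((Q[:,2]>.184)&(Q[:,2]<.208))]; th=Q[(Q[:,2]>.154)&(Q[:,2]<.176)]
    top=Q[Q[:,2]>.2095]; print(' ratchet top n',len(top),top.mean(0))
    g=lambda y: np.r_[np.hypot(side[:,0]-y[0],side[:,1]-y[1])-.009,np.hypot(th[:,0]-y[0],th[:,1]-y[1])-.011]
    r=least_squares(g,[.648,.1705],loss='soft_l1',f_scale=.001); print(' axis',r.x,len(side),len(th),np.std(r.fun))
    # base top
    k=(abs(P[:,2]-.018)<.003)&(np.hypot(P[:,0]-.623,P[:,1]-.16)<.125); Q=P[k]
    yaw=np.radians(23.3)
    def edges(yaw):
        d=np.array([np.cos(yaw),np.sin(yaw)]); q=Q[:,:2]-[.648,.1705]; return q@d,q@np.array([-d[1],d[0]])
    from scipy.optimize import minimize_scalar
    k2=(np.abs(edges(yaw)[1])<.052)&(edges(yaw)[0]>-.142)&(edges(yaw)[0]<.086); Q=Q[k2]
    def cost(t):
        s,l=edges(t); return np.subtract(*np.percentile(l,[98.5,1.5]))
    t=minimize_scalar(cost,bounds=(.33,.49),method='bounded').x; s,l=edges(t)
    rr=cv2.minAreaRect((Q[:,:2]*1000).astype(np.float32))
    print(' base yaw',np.degrees(t),'s',np.percentile(s,[.5,99.5]),'l',np.percentile(l,[.5,99.5]),rr)
    # frame column top / V tops
    k=(P[:,2]>.062)&(P[:,2]<.075); s,l=[(P[k,:2]-[.648,.1705])@v for v in (np.array([np.cos(t),np.sin(t)]),np.array([-np.sin(t),np.cos(t)]))]
    for lo,hi in((-.128,-.096),(-.045,-.012)):
        m=(s>lo)&(s<hi)&(abs(l)<.03); print(' V',m.sum(),np.percentile(s[m],[2,98]),np.percentile(l[m],[2,98]),l[m].mean(),P[k][m][:,2].max())
E
```

```text
top
 ends approx [ 0.57463688 -0.36990693  0.0348146 ] [ 0.44325045 -0.32312383  0.03296499]
 shaft [ 0.5063 -0.3479 -0.3551  0.0285] deg -20.346977523786304 n 193 len 0.14994881877234656 rms 0.0015027698416759426
 ratchet top n 25 [0.64549564 0.17228043 0.21226869]
 axis [0.64669924 0.17223066] 23 22 0.0011689145852901142
 base yaw 22.549590369784276 s [-0.13542052  0.07588539] l [-0.04337502  0.04725923] ((619.9287109375, 160.7229766845703), (214.20143127441406, 91.07772064208984), 23.439775466918945)
 V 48 [-0.11994115 -0.10784722] [-0.02008509  0.02223883] 0.001539531353386037 0.07429755262553356
 V 71 [-0.03683267 -0.02047346] [-0.01966887  0.02403149] 0.0026190680921993293 0.0746427466957495
scene
 ends approx [ 0.4508096  -0.31562942  0.03512336] [ 0.57993027 -0.37213056  0.03346776]
 shaft [ 0.5086 -0.349  -0.4134  0.0297] deg -23.684643193926327 n 162 len 0.14943046087348436 rms 0.00150953564723257
 ratchet top n 35 [0.64924142 0.17056778 0.21256032]
 axis [0.64747729 0.17044527] 52 54 0.0011370003957968883
 base yaw 24.51569699897824 s [-0.13244684  0.08117296] l [-0.04541925  0.04572298] ((623.9715576171875, 159.63497924804688), (217.88937377929688, 91.03897857666016), 23.150836944580078)
 V 50 [-0.11705433 -0.10381896] [-0.02006947  0.01894831] -0.0019416517237568624 0.07428810764619356
 V 28 [-0.03481297 -0.01639886] [-0.02218755 -0.01142647] -0.017069363007195755 0.07449220627059666
```

Emit:
drive_tool([
  [[0,0,0],[3.5,-0.8,0],0.45],
  [[0,0,0],[3.8,-0.85,0],0.45],
  [[0,0,0],[3.8,-0.85,0],0.45],
  [[0,0,0],[3.9,-0.86,0],0.45],
  [[0,0,0],[3.9,-0.86,0],0.45],
  [[0,0,0],[3.9,-0.86,0],0.45],
  [[0,0,0],[3.9,-0.86,0],0.45],
  [[0,0,0],[3.9,-0.86,0],0.45],
  [[0,0,0],[3.9,-0.85,0],0.45],
  [[0,0,-0.148],[0,0,1],0.45],
  [[0,0,-0.148],[0,0,1],0.45],
  [[0,0,-0.148],[0,0,1],0.45],
], grip_force=20)

```text
t: 1.3
ee_pos: [0.5186, -0.3519, 0.1876]
ee_rot: [0.913, 0.409, -0.0, -0.0]
contact_force: [-0.0, -0.2, -0.1]
width: 0.449
grasp_force: 0.0
```

Emit:
drive_tool([
  [[0,0,-0.148],[0,0,1],0.45],
  [[0,0,-0.148],[0,0,1],0.45],
  [[0,0,-0.148],[0,0,1],0.45],
  [[0,0,-0.148],[0,0,1],0.45],
  [[0,0,-0.148],[0,0,1],0.45],
  [[0,0,-0.148],[0,0,1],0.45],
  [[0,0,-0.148],[0,0,1],0.45],
  [[0,0,-0.148],[0,0,1],0.45],
  [[0,0,-0.148],[0,0,1],0.45],
  [[0,0,-0.148],[0,0,1],0.45],
  [[0,0,-0.148],[0,0,0],0.45],
  [[0,0,-0.148],[0,0,0],0.45],
])

```text
t: 2.5
ee_pos: [0.5177, -0.3521, 0.0873]
ee_rot: [0.259, 0.966, 0.0, -0.001]
contact_force: [-0.0, 0.6, -0.4]
width: 0.45
grasp_force: 0.0
```

```bash
cat >> h.py <<'E'
def togo(p,psi_deg):
    "remaining shift (cm, tool axes) and turn to a tool-down pose with tool x at yaw psi"
    s=state(); r=R.from_quat(s['ee_rot']); T=R.from_euler('z',psi_deg,degrees=True)*R.from_euler('x',180,degrees=True)
    m=r.as_matrix(); print('t %.2f'%s['t'],'pos',np.round(s['ee_pos'],4),'yaw %.2f'%np.degrees(np.arctan2(m[1,0],m[0,0])),'F',np.round(s['contact_force'],2),'M',np.round(s['torque'],3),'w %.3f g %.1f'%(s['width'],s['grasp_force']),'q6 %.3f'%s['joints'][5])
    print('shift cm',np.round(r.inv().apply(np.array(p)-s['ee_pos'])*100,2),'turn',np.round((r.inv()*T).as_rotvec(),4),'shift after turn',np.round(T.inv().apply(np.array(p)-s['ee_pos'])*100,2))
MIC=np.array([.647,.171]); YAW=23.3
def mic(x,z,y=0):
    t=np.radians(YAW); return np.r_[MIC+[x*np.cos(t)-y*np.sin(t),x*np.sin(t)+y*np.cos(t)],z]
E
python3 - <<'E'
from h import *
togo([.5186,-.353,.012],158)
c=cam('top'); I=c['frame'][170:255,390:490]; save(cv2.resize(I,None,fx=6,fy=6,interpolation=2),'a.png')
E
```

```text
t 2.50 pos [ 0.5177 -0.3521  0.0873] yaw 149.93 F [-0.01  0.63 -0.38] M [ 0.004 -0.11  -0.011] w 0.450 g 0.0 q6 -1.725
shift cm [-0.14 -0.04  7.53] turn [ 0.0005 -0.0022 -0.1408] shift after turn [-0.12 -0.05  7.53]
```

View pics/a.png

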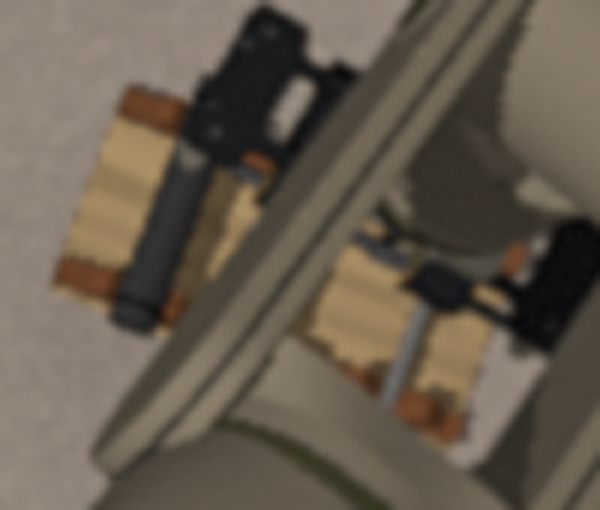

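The picture shows the gripper astride the rack, with the arm hiding the shaft at about (300,230). The layshaft at (165,230) and the valve are clear of the fingers. I go down and grip.

Emit:
drive_tool([
  [[0,0,-0.14],[-0.1,0,0.5],0.45],
  [[0,0,0],[0,0,1.2],0.45],
  [[0,0,0],[0,0,1.3],0.45],
  [[0,0,0],[0,0,1.3],0.45],
  [[0,0,0],[0,0,1.2],0.45],
  [[0,0,0],[0,0,1.0],0.45],
  [[0,0,0],[0,0,0.7],0.45],
  [[0,0,0],[0,0,0.3],0.45],
  [[0,0,0],[0,0,0],0.45],
])

```text
t: 3.45
ee_pos: [0.5191, -0.353, 0.0132]
ee_rot: [0.194, 0.981, 0.0, -0.0]
contact_force: [0.1, -0.9, 0.1]
width: 0.451
grasp_force: 0.0
```

Emit:
drive_tool([
  [[0,0,0],[0,0,0],0.1],
  [[0,0,0],[0,0,0],0.1],
  [[0,0,0],[0,0,0],0.1],
  [[0,0,0],[0,0,0],0.1],
  [[0,0,0],[0,0,0],0.1],
  [[0,0,0],[0,0,0],0.1],
])

```text
t: 4.05
ee_pos: [0.5194, -0.3537, 0.0141]
ee_rot: [0.194, 0.981, -0.0, 0.0]
contact_force: [-2.0, -2.5, 1.9]
width: 0.165
grasp_force: 20.0
```

```bash
python3 - <<'E'
from h import *
togo([.5186,-.353,.012],158)
E
```

```text
t 4.05 pos [ 0.5194 -0.3537  0.0141] yaw 157.60 F [-2.03 -2.5   1.89] M [-0.491  0.159  0.031] w 0.165 g 20.0 q6 -1.859
shift cm [0.1  0.04 0.21] turn [-0.0008  0.0008 -0.0069] shift after turn [0.1  0.04 0.21]
```

Emit:
drive_tool([
  [[0,0,0],[0,0,-0.7],0.1],
  [[0,0,0],[0,0,-1.5],0.1],
  [[0,0,0],[0,0,-2.3],0.1],
  [[0,0,0],[0,0,-2.3],0.1],
  [[0,0,-0.1],[0,0,-2.3],0.1],
  [[0,0,-0.14],[0,0,-2],0.1],
  [[0,0,-0.14],[0,0,-1.5],0.1],
  [[0,0,-0.14],[0,0,0],0.1],
  [[0,0,-0.14],[0,0,0],0.1],
  [[0,0,-0.137],[0,0,0],0.1],
  [[0,0,0],[0,0,0],0.1],
])

```text
t: 5.15
ee_pos: [0.5195, -0.3529, 0.1407]
ee_rot: [-0.201, 0.98, -0.0, 0.0]
contact_force: [0.1, -0.6, -1.0]
width: 0.162
grasp_force: 20.0
```

```bash
python3 - <<'E'
from h import *
togo(mic(-.085,.135),YAW+180)
E
```

```text
t 5.15 pos [ 0.5195 -0.3529  0.1407] yaw -156.85 F [ 0.07 -0.57 -1.04] M [ 0.124 -0.104 -0.003] w 0.162 g 20.0 q6 -2.653
shift cm [-23.82  43.14   0.57] turn [-0.0004  0.0006 -0.0026] shift after turn [-23.93  43.07   0.57]
```

Emit:
drive_tool([
  [[0,0,0],[-1.4,2.5,0],0.1],
  [[0,0,0],[-2.3,4.1,0],0.1],
  [[0,0,0],[-2.4,4.3,0],0.1],
  [[0,0,0],[-2.4,4.3,0],0.1],
  [[0,0,0],[-2.4,4.3,0],0.1],
  [[0,0,0],[-2.4,4.3,0],0.1],
  [[0,0,0],[-2.4,4.3,0],0.1],
  [[0,0,0],[-2.4,4.3,0],0.1],
  [[0,0,0],[-2.4,4.3,0],0.1],
  [[0,0,0],[-2.0,3.7,0],0.1],
  [[0,0,0],[-1.2,2.2,0],0.1],
  [[0,0,0],[-0.2,0.5,0],0.1],
])

```text
t: 6.35
ee_pos: [0.5684, 0.1405, 0.1403]
ee_rot: [-0.204, 0.979, 0.0, 0.0]
contact_force: [0.2, -1.1, -1.4]
width: 0.163
grasp_force: 20.0
```

```bash
python3 - <<'E'
from h import *
togo(mic(-.085,.055),YAW+180)
T=cam('top');S=cam('scene')
a=cv2.resize(T['frame'][115:225,215:335],(390,358),interpolation=2); b=cv2.resize(S['frame'][190:300,300:420],(390,358),interpolation=2)
save(np.hstack([a,b]),'lay.png'); 
for n,c in(('T',T),('S',S)):
    np.savez(n+'1.npz',**c)
    W=cloud(c); P=W[np.isfinite(W[...,0])]
    t=np.radians(YAW); s=(P[:,:2]-MIC)@[np.cos(t),np.sin(t)]; l=(P[:,:2]-MIC)@[-np.sin(t),np.cos(t)]
    k=(s>-.2)&(s<0)&(abs(l)<.02)&(P[:,2]>.13)&(P[:,2]<.17)
    print(n,k.sum(),np.percentile(s[k],[1,99]) if k.any() else '')
    for lo in np.arange(-.18,-.0,.02):
        m=k&(s>lo)&(s<lo+.02)
        if m.any(): print(round(lo,2),m.sum(),np.round([l[m].min(),l[m].max(),P[m,2].max()],4))
E
```

```text
t 6.35 pos [0.5684 0.1405 0.1403] yaw -156.48 F [ 0.18 -1.12 -1.43] M [ 0.098 -0.11  -0.018] w 0.163 g 20.0 q6 -1.827
shift cm [ 0.08 -0.32  8.53] turn [0.0008 0.0009 0.0039] shift after turn [ 0.07 -0.31  8.53]
T 163 [-0.17338829 -0.09289131]
-0.18 29 [-0.0008  0.012   0.168 ]
-0.16 47 [-0.0033  0.0123  0.1656]
-0.14 44 [-0.0034  0.0122  0.1665]
-0.12 40 [-0.0027  0.0126  0.1667]
-0.1 3 [-0.0014  0.0103  0.1655]
S 178 [-0.1155636  -0.00040241]
-0.12 12 [0.0025 0.0087 0.1652]
-0.1 26 [-0.0036  0.0172  0.1681]
-0.08 93 [-0.0197  0.02    0.1699]
-0.06 23 [-0.0054  0.009   0.1654]
-0.04 9 [-0.0056 -0.0024  0.1634]
-0.02 15 [-0.0136  0.0115  0.169 ]
```

View pics/lay.png

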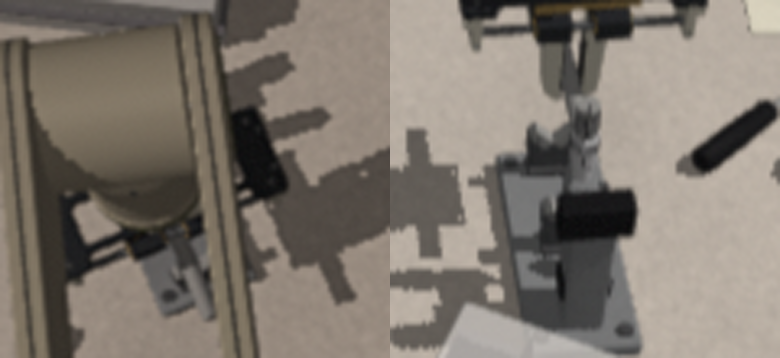

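The picture shows the shaft gripped level above the mic, its rear end at (200,300) in the left half, about 3 mm to the side of the rest line. I correct that and descend.

Emit:
drive_tool([
  [[0,0,0.004],[0.07,-0.31,0],0.1],
  [[0,0,0],[0,0,0.8],0.1],
  [[0,0,0],[0,0,1.5],0.1],
  [[0,0,0],[0,0,1.6],0.1],
  [[0,0,0],[0,0,1.6],0.1],
  [[0,0,0],[0,0,1.3],0.1],
  [[0,0,0],[0,0,0.8],0.1],
  [[0,0,0],[0,0,0.4],0.1],
  [[0,0,0],[0,0,0],0.1],
  [[0,0,0],[0,0,0],0.1],
])

```text
t: 7.45
ee_pos: [0.5697, 0.1343, 0.0603]
ee_rot: [-0.2, 0.98, -0.0, 0.001]
contact_force: [-0.1, 0.7, -1.8]
width: 0.164
grasp_force: 20.0
```

```bash
python3 - <<'E'
from h import *
togo(mic(-.085,.051),YAW+180)
E
```

```text
t 7.45 pos [0.5697 0.1343 0.0603] yaw -156.95 F [-0.05  0.66 -1.79] M [ 0.059 -0.12  -0.017] w 0.164 g 20.0 q6 -1.829
shift cm [-0.05  0.31  0.93] turn [-0.0002  0.001  -0.0044] shift after turn [-0.06  0.31  0.93]
```

Emit:
drive_tool([
  [[0,0,-0.004],[-0.05,0.31,0],0.1],
  [[0,0,0],[0,0,0.3],0.1],
  [[0,0,0],[0,0,0.2],0.1],
  [[0,0,0],[0,0,0.1],0.1],
  [[0,0,0],[0,0,0.1],0.1],
  [[0,0,0],[0,0,0],0.1],
  [[0,0,0],[0,0,0],0.1],
])

```text
t: 8.15
ee_pos: [0.5687, 0.1369, 0.053]
ee_rot: [-0.202, 0.979, -0.0, 0.0]
contact_force: [-1.3, -2.8, 1.6]
width: 0.166
grasp_force: 20.0
```

```bash
python3 - <<'E'
from h import *
togo(mic(-.085,.051),YAW+180)
T=cam('top')
W=cloud(T); P=W[np.isfinite(W[...,0])]
t=np.radians(YAW); s=(P[:,:2]-MIC)@[np.cos(t),np.sin(t)]; l=(P[:,:2]-MIC)@[-np.sin(t),np.cos(t)]
k=(s>-.2)&(s<0)&(abs(l)<.02)&(P[:,2]>.055)&(P[:,2]<.09)
for lo in np.arange(-.18,-.0,.01):
    m=k&(s>lo)&(s<lo+.01)
    if m.any(): print(round(lo,2),m.sum(),np.round([l[m].min(),l[m].max(),P[m,2].max()],4))
E
```

```text
t 8.15 pos [0.5687 0.1369 0.053 ] yaw -156.74 F [-1.3  -2.77  1.61] M [-0.355 -0.111  0.04 ] w 0.166 g 20.0 q6 -1.828
shift cm [-0.04  0.04  0.2 ] turn [-0.0005  0.0004 -0.0006] shift after turn [-0.04  0.04  0.2 ]
-0.18 10 [-0.0038  0.0087  0.0843]
-0.17 21 [-0.0059  0.0081  0.0803]
-0.16 18 [-0.0065  0.0086  0.0748]
-0.15 22 [-0.0066  0.0091  0.0789]
-0.14 20 [-0.0062  0.0089  0.08  ]
-0.13 19 [-0.0057  0.0083  0.0789]
-0.12 49 [-0.0189  0.019   0.0782]
-0.11 16 [-0.0132  0.0108  0.0806]
```

Emit:
drive_tool([
  [[0,0,0],[0,-0.08,0],0.1],
  [[0,0,0],[0,-0.07,0.05],0.1],
  [[0,0,0],[0,0,0.05],0.1],
  [[0,0,0],[0,0,0.05],0.1],
  [[0,0,0],[0,0,0],0.1],
])

```text
t: 8.7
ee_pos: [0.569, 0.1366, 0.0526]
ee_rot: [-0.202, 0.979, 0.001, 0.0]
contact_force: [-8.1, 1.5, 14.0]
width: 0.163
grasp_force: 20.0
```

```bash
python3 - <<'E'
from h import *
togo(mic(-.085,.051),YAW+180)
E
```

```text
t 8.70 pos [0.569  0.1366 0.0526] yaw -156.71 F [-8.13  1.52 14.03] M [ 0.293  1.052 -0.092] w 0.163 g 20.0 q6 -1.830
shift cm [-0.02  0.07  0.16] turn [ 0.001   0.0005 -0.0002] shift after turn [-0.02  0.07  0.16]
```

Emit:
drive_tool([
  [[0,0,0],[0,0,-0.07],0.1],
  [[0,0,0],[0,0,-0.02],0.1],
  [[0,0,0],[0,0,0],0.1],
])

```text
t: 9.0
ee_pos: [0.5689, 0.1366, 0.0527]
ee_rot: [-0.202, 0.979, 0.001, 0.0]
contact_force: [-3.8, 2.1, 6.6]
width: 0.162
grasp_force: 20.0
```

Emit:
drive_tool([
  [[0,0,0],[0,0,0],0.2],
  [[0,0,0],[0,0,0],0.25],
  [[0,0,0],[0,0,0],0.3],
  [[0,0,0],[0,0,0],0.4],
  [[0,0,0],[0,0,0],0.4],
], grip_force=5)

```text
t: 9.5
ee_pos: [0.5689, 0.1358, 0.0519]
ee_rot: [-0.202, 0.979, 0.0, -0.0]
contact_force: [-0.5, -0.2, -0.2]
width: 0.387
grasp_force: 0.0
```

```bash
python3 - <<'E'
from h import *
togo(mic(-.085,.051),YAW+180)
T=cam('top')
W=cloud(T); P=W[np.isfinite(W[...,0])]
t=np.radians(YAW); s=(P[:,:2]-MIC)@[np.cos(t),np.sin(t)]; l=(P[:,:2]-MIC)@[-np.sin(t),np.cos(t)]
k=(s>-.2)&(s<0)&(abs(l)<.02)&(P[:,2]>.055)&(P[:,2]<.09)
for lo in np.arange(-.18,-.0,.01):
    m=k&(s>lo)&(s<lo+.01)
    if m.any(): print(round(lo,2),m.sum(),np.round([l[m].min(),l[m].max(),P[m,2].max(),s[m].min()],4))
E
```

```text
t 9.50 pos [0.5689 0.1358 0.0519] yaw -156.73 F [-0.46 -0.19 -0.17] M [ 0.051 -0.155  0.053] w 0.387 g 0.0 q6 -1.830
shift cm [-0.07  0.15  0.09] turn [ 0.0001 -0.0003 -0.0005] shift after turn [-0.07  0.15  0.09]
-0.18 9 [-0.0027  0.0087  0.08   -0.1748]
-0.17 20 [-0.0059  0.0081  0.0771 -0.17  ]
-0.16 20 [-0.0065  0.0085  0.0782 -0.1596]
-0.15 22 [-0.0067  0.009   0.0818 -0.1493]
-0.14 20 [-0.0062  0.0089  0.081  -0.1399]
-0.13 18 [-0.0057  0.0082  0.0797 -0.1295]
-0.12 54 [-0.0199  0.0192  0.0786 -0.12  ]
-0.11 23 [-0.0169  0.0197  0.0802 -0.11  ]
-0.1 1 [ 0.0193  0.0193  0.0764 -0.0941]
```

Emit:
drive_tool([
  [[0,0,0],[0,0,-0.8],0.4],
  [[0,0,0],[0,0,-1.8],0.4],
  [[0,0,0],[0,0,-1.6],0.4],
  [[0,0,0],[1.5,0.1,-0.3],0.3],
  [[0,0,0],[3,0,0],0.1],
  [[0,0,0],[3,0,0],0],
  [[0,0,0],[2.4,0,0],0],
  [[0,0,0],[1.1,0,0],0],
  [[0,0,0],[0,0,1],0],
  [[0,0,0],[0,0,1.6],0],
  [[0,0,0],[0,0,1.2],0],
  [[0,0,0],[0,0,0],0],
])

```text
t: 10.75
ee_pos: [0.4663, 0.0933, 0.057]
ee_rot: [-0.202, 0.979, 0.0, -0.002]
contact_force: [-0.9, -0.6, -0.9]
width: 0.005
grasp_force: 0.0
```

```bash
python3 - <<'E'
from h import *
togo(mic(-.195,.058),YAW+180)
togo(mic(-.1345,.058),YAW+180)
E
```

```text
t 10.75 pos [0.4663 0.0933 0.057 ] yaw -156.72 F [-0.86 -0.63 -0.86] M [ 0.088 -0.066 -0.008] w 0.005 g 0.0 q6 -1.888
shift cm [-0.17 -0.01 -0.1 ] turn [ 0.0011 -0.0032 -0.0004] shift after turn [-0.17 -0.01 -0.1 ]
t 10.75 pos [0.4663 0.0933 0.057 ] yaw -156.72 F [-0.86 -0.63 -0.86] M [ 0.088 -0.066 -0.008] w 0.005 g 0.0 q6 -1.888
shift cm [-6.22 -0.01 -0.12] turn [ 0.0011 -0.0032 -0.0004] shift after turn [-6.22 -0.01 -0.1 ]
```

Emit:
drive_tool([
  [[0,0,0],[-0.4,0,-0.1],0],
  [[0,0,0],[-0.5,0,0],0],
  [[0,0,0],[-0.4,0,0],0],
  [[0,0,0],[-0.4,0,0],0],
  [[0,0,0],[-0.45,0,0],0],
  [[0,0,0],[-0.45,0,0],0],
  [[0,0,0],[-0.45,0,0],0],
  [[0,0,0],[-0.45,0,0],0],
  [[0,0,0],[-0.45,0,0],0],
  [[0,0,0],[-0.4,0,0],0],
  [[0,0,0],[-0.3,0,0],0],
  [[0,0,0],[-0.2,0,0],0],
])

```text
t: 11.95
ee_pos: [0.5124, 0.1125, 0.0601]
ee_rot: [-0.202, 0.979, -0.0, 0.0]
contact_force: [-2.5, -2.5, 1.4]
width: 0.007
grasp_force: 1.5
```

```bash
python3 - <<'E'
from h import *
togo(mic(-.1345,.058),YAW+180)
T=cam('top')
W=cloud(T); P=W[np.isfinite(W[...,0])]
t=np.radians(YAW); s=(P[:,:2]-MIC)@[np.cos(t),np.sin(t)]; l=(P[:,:2]-MIC)@[-np.sin(t),np.cos(t)]
k=(s>-.2)&(s<0)&(abs(l)<.02)&(P[:,2]>.055)&(P[:,2]<.09)
for lo in np.arange(-.18,-.0,.01):
    m=k&(s>lo)&(s<lo+.01)
    if m.any(): print(round(lo,2),m.sum(),np.round([l[m].min(),l[m].max(),P[m,2].max(),s[m].min()],4))
E
```

```text
t 11.95 pos [0.5124 0.1125 0.0601] yaw -156.73 F [-2.47 -2.47  1.36] M [-0.224  0.271 -0.035] w 0.007 g 1.5 q6 -1.859
shift cm [-1.23  0.05  0.21] turn [-0.0001  0.0001 -0.0005] shift after turn [-1.23  0.05  0.21]
-0.02 1 [-0.0048 -0.0048  0.0742 -0.0105]
-0.01 9 [-0.0058  0.0083  0.0792 -0.0095]
```

Emit:
drive_tool([
  [[0,0,0],[-0.2,0,0],0],
  [[0,0,0],[-0.2,0,0.1],0],
  [[0,0,0],[-0.2,0,0],0],
  [[0,0,0],[-0.15,0,0],0],
  [[0,0,0],[-0.05,0,0],0],
  [[0,0,0],[0,0,0],0],
])

```text
t: 12.6
ee_pos: [0.5197, 0.1158, 0.059]
ee_rot: [-0.202, 0.979, 0.0, 0.0]
contact_force: [-0.1, 0.0, -0.5]
width: 0.007
grasp_force: 0.1
```

```bash
python3 - <<'E'
from h import *
togo(mic(-.1345,.058),YAW+180)
E
```

```text
t 12.60 pos [0.5197 0.1158 0.059 ] yaw -156.72 F [-0.1   0.01 -0.47] M [ 0.088 -0.101 -0.01 ] w 0.007 g 0.1 q6 -1.854
shift cm [-0.43  0.03  0.1 ] turn [ 0.0001  0.0006 -0.0004] shift after turn [-0.43  0.03  0.1 ]
```

Emit:
drive_tool([
  [[0,0,0],[-0.05,0,0],0],
  [[0,0,0],[-0.05,0,0],0],
  [[0,0,0],[-0.05,0,0],0],
  [[0,0,0],[0,0,0],0],
])

```text
t: 13.0
ee_pos: [0.5208, 0.1162, 0.059]
ee_rot: [-0.202, 0.979, 0.0, 0.0]
contact_force: [-1.1, -0.0, -0.3]
width: 0.009
grasp_force: 0.6
```

```bash
python3 - <<'E'
from h import *
togo(mic(-.1345,.058),YAW+180)
E
```

```text
t 13.00 pos [0.5208 0.1162 0.059 ] yaw -156.73 F [-1.06 -0.04 -0.35] M [ 0.099  0.105 -0.013] w 0.009 g 0.6 q6 -1.854
shift cm [-0.31  0.04  0.1 ] turn [ 0.0001  0.     -0.0005] shift after turn [-0.31  0.04  0.1 ]
```

Emit:
drive_tool([
  [[0,0,0],[-0.05,0,0],0],
  [[0,0,0],[-0.05,0,0],0],
  [[0,0,0],[-0.05,0,0],0],
  [[0,0,0],[0,0,0],0],
])

```text
t: 13.4
ee_pos: [0.5223, 0.1168, 0.059]
ee_rot: [-0.202, 0.979, 0.0, 0.0]
contact_force: [-1.1, -0.3, 0.1]
width: 0.007
grasp_force: 0.4
```

Emit:
drive_tool([
  [[0,0,0],[-0.05,0,0],0],
  [[0,0,0],[-0.05,0,0],0],
  [[0,0,0],[0,0,0],0],
])

```text
t: 13.7
ee_pos: [0.5226, 0.117, 0.059]
ee_rot: [-0.202, 0.979, -0.0, -0.001]
contact_force: [-5.0, -0.5, 3.3]
width: 0.005
grasp_force: 2.5
```

Emit:
drive_tool([
  [[0,0,0],[-0.05,0,0],0],
  [[0,0,0],[0,0,0],0],
  [[0,0,0],[0,0,0],0],
])

```text
t: 14.0
ee_pos: [0.5226, 0.117, 0.0589]
ee_rot: [-0.202, 0.979, -0.0, -0.001]
contact_force: [-7.5, -2.2, 5.7]
width: 0.009
grasp_force: 3.7
```

```bash
python3 - <<'E'
from h import *
togo(mic(-.1345,.058),YAW+180)
for n in ('top','scene'):
    T=cam(n)
    W=cloud(T); P=W[np.isfinite(W[...,0])]
    t=np.radians(YAW); s=(P[:,:2]-MIC)@[np.cos(t),np.sin(t)]; l=(P[:,:2]-MIC)@[-np.sin(t),np.cos(t)]
    k=(s>-.14)&(s<0.03)&(abs(l)<.02)&(P[:,2]>.055)&(P[:,2]<.09)
    for lo in np.arange(-.14,.03,.01):
        m=k&(s>lo)&(s<lo+.01)
        if m.any(): print(n,round(lo,2),m.sum(),np.round([l[m].min(),l[m].max(),P[m,2].max(),s[m].min()],4))
E
```

```text
t 14.00 pos [0.5226 0.117  0.0589] yaw -156.72 F [-7.51 -2.21  5.72] M [-0.304  1.036  0.052] w 0.009 g 3.7 q6 -1.852
shift cm [-0.11  0.04  0.09] turn [ 0.0002 -0.0023 -0.0004] shift after turn [-0.11  0.04  0.09]
top 0.02 9 [-0.0173  0.0181  0.0832  0.0212]
scene -0.14 4 [-0.016   0.005   0.0897 -0.1314]
scene -0.13 65 [-0.0161  0.0155  0.09   -0.1294]
scene -0.12 33 [-0.0196  0.0177  0.0767 -0.1198]
scene -0.11 45 [-0.0186  0.016   0.0786 -0.1098]
scene -0.1 12 [-0.0085  0.0056  0.0785 -0.1   ]
scene -0.09 20 [-0.0084  0.0059  0.0803 -0.09  ]
scene -0.08 11 [-0.0087  0.0067  0.0784 -0.0786]
scene -0.07 16 [-0.0087  0.0031  0.079  -0.0699]
scene -0.06 10 [-0.0075 -0.0012  0.0798 -0.0591]
scene -0.05 5 [-0.0086 -0.0056  0.0745 -0.0479]
scene -0.04 4 [-0.0185 -0.0068  0.0741 -0.0392]
scene -0.03 10 [-0.0195 -0.0135  0.0745 -0.0291]
scene -0.02 11 [-0.0184 -0.0146  0.0763 -0.0187]
scene 0.02 2 [-0.0174 -0.0171  0.0736  0.0277]
```

The shaft is butted: the force rose without further travel, at the expected place. I back off, lift and turn towards the ratchet.

Emit:
drive_tool([
  [[0,0,0],[0.5,0,0],0],
  [[0,0,0],[0.8,0,-0.5],0],
  [[0,0,0],[0,0,-2],0.1],
  [[0,0,0],[0,0,-3.2],0.2],
  [[0,0,0],[0,0,-3.5],0.3],
  [[0,0,0],[0,0,-3.5],0.4],
  [[0,0,0],[0,0,-3],0.45],
  [[0,0,-0.13],[0,0,-2],0.45],
  [[0,0,-0.14],[0,0,0],0.45],
  [[0,0,-0.14],[0,0,0],0.45],
  [[0,0,-0.14],[0,0,0],0.45],
  [[0,0,-0.13],[0,0,0],0.45],
])

```text
t: 15.3
ee_pos: [0.5115, 0.1121, 0.2366]
ee_rot: [-0.519, 0.855, -0.0, 0.001]
contact_force: [0.5, -0.1, 1.0]
width: 0.449
grasp_force: 0.0
```

```bash
python3 - <<'E'
from h import *
togo([.6471,.1713,.187],245)
for n in ('top','scene'):
    T=cam(n); np.savez(n+'2.npz',**T)
    W=cloud(T); P=W[np.isfinite(W[...,0])]
    t=np.radians(YAW); s=(P[:,:2]-MIC)@[np.cos(t),np.sin(t)]; l=(P[:,:2]-MIC)@[-np.sin(t),np.cos(t)]
    k=(s>-.14)&(s<0.03)&(abs(l)<.012)&(P[:,2]>.062)&(P[:,2]<.09)
    for lo in np.arange(-.14,.03,.01):
        m=k&(s>lo)&(s<lo+.01)
        if m.any(): print(n,round(lo,2),m.sum(),np.round([l[m].min(),l[m].max(),P[m,2].max(),s[m].min(),s[m].max()],4))
E
```

```text
t 15.30 pos [0.5115 0.1121 0.2366] yaw -117.44 F [ 0.53 -0.06  0.97] M [ 0.15  -0.074  0.019] w 0.449 g 0.0 q6 -2.545
shift cm [-11.5   -9.3    4.98] turn [-0.001   0.0007 -0.0426] shift after turn [-11.1   -9.79   4.96]
scene -0.13 10 [-0.0101  0.0042  0.0778 -0.1281 -0.1209]
scene -0.12 21 [-0.0116  0.0114  0.0787 -0.1189 -0.1118]
scene -0.11 21 [-0.01    0.0105  0.0768 -0.1097 -0.1003]
scene -0.1 14 [-0.0087  0.0056  0.0794 -0.0995 -0.0904]
scene -0.09 14 [-0.008   0.0056  0.0793 -0.0899 -0.0811]
scene -0.08 19 [-0.0091  0.0051  0.0782 -0.0797 -0.0707]
scene -0.07 14 [-0.0084  0.0067  0.0778 -0.0699 -0.061 ]
scene -0.06 8 [-0.0074 -0.0016  0.0791 -0.0584 -0.0516]
scene -0.05 6 [-0.0084 -0.0052  0.0745 -0.0493 -0.0436]
scene -0.04 2 [-0.0074 -0.0073  0.0774 -0.0363 -0.0358]
```

Emit:
drive_tool([
  [[0,0,0],[-1.7,-1.4,0],0.45],
  [[0,0,0],[-2.8,-2.3,0],0.45],
  [[0,0,0],[-3.0,-2.4,0],0.45],
  [[0,0,0],[-2.6,-2.1,0],0.45],
  [[0,0,0],[-1.4,-1.1,0],0.45],
  [[0,0,0],[0,0,0.8],0.45],
  [[0,0,0],[0,0,1],0.45],
  [[0,0,0],[0,0,0.8],0.45],
  [[0,0,0],[0,0,0],0.45],
  [[0,0,0],[0,0,0],0.45],
])

```text
t: 16.4
ee_pos: [0.6468, 0.1703, 0.2099]
ee_rot: [-0.516, 0.856, 0.0, -0.0]
contact_force: [0.1, 1.0, 0.4]
width: 0.447
grasp_force: 0.0
```

```bash
python3 - <<'E'
from h import *
togo([.6471,.1713,.187],242.6)
E
```

```text
t 16.40 pos [0.6468 0.1703 0.2099] yaw -117.81 F [0.13 0.96 0.41] M [ 0.164 -0.118  0.038] w 0.447 g 0.0 q6 -2.475
shift cm [-0.11  0.02  2.29] turn [ 0.0005 -0.0004 -0.0071] shift after turn [-0.11  0.02  2.29]
```

Emit:
drive_tool([
  [[0,0,0],[-0.11,0.02,0.5],0.45],
  [[0,0,0],[0,0,0.8],0.45],
  [[0,0,0],[0,0,0.6],0.45],
  [[0,0,0],[0,0,0.35],0.45],
  [[0,0,0],[0,0,0],0.3],
  [[0,0,0],[0,0,0],0.1],
  [[0,0,0],[0,0,0],0.1],
  [[0,0,0],[0,0,0],0.1],
  [[0,0,0],[0,0,0],0.1],
  [[0,0,0],[0,0,0],0.1],
], grip_force=15)

```text
t: 17.4
ee_pos: [0.6482, 0.1717, 0.188]
ee_rot: [-0.517, 0.856, -0.0, 0.0]
contact_force: [1.2, -0.3, 0.8]
width: 0.192
grasp_force: 15.0
```

```bash
python3 - <<'E'
from h import *
togo([.6471,.1713,.187],242.6)
E
```

```text
t 17.40 pos [0.6482 0.1717 0.188 ] yaw -117.77 F [ 1.2  -0.32  0.81] M [ 0.131 -0.286  0.008] w 0.192 g 15.0 q6 -2.474
shift cm [0.08 0.08 0.1 ] turn [-0.0008  0.0005 -0.0065] shift after turn [0.08 0.08 0.1 ]
```

Emit:
drive_tool([
  [[0,0,0.08],[0,0,0],0.1],
  [[0,0,0.14],[0,0,0],0.1],
  [[0,0,0.14],[0,0,0],0.1],
  [[0,0,0.14],[0,0,0],0.1],
  [[0,0,0.14],[0,0,0],0.1],
])

```text
t: 17.9
ee_pos: [0.6486, 0.1713, 0.188]
ee_rot: [-0.218, 0.976, -0.0, 0.001]
contact_force: [2.9, -2.6, -0.5]
width: 0.188
grasp_force: 15.0
```

```bash
cat > q.py <<'E'
from h import *
m=[];s=state()
r=R.from_quat(s['ee_rot']).as_matrix()
print('t %.2f'%s['t'],'pos',np.round(s['ee_pos'],4),'yaw %.3f'%np.arctan2(r[1,0],r[0,0]),'F',np.round(s['contact_force'],2),'M',np.round(s['torque'],3),'w %.3f g %.1f'%(s['width'],s['grasp_force']),'q6 %.3f'%s['joints'][5],'tau6 %.3f'%s['joint_torque'][5])
E
python3 q.py
```

```text
t 17.90 pos [0.6486 0.1713 0.188 ] yaw -2.701 F [ 2.91 -2.58 -0.45] M [-0.311 -0.794  0.065] w 0.188 g 15.0 q6 -1.829 tau6 -2.890
```

Emit:
drive_tool([
  [[0,0,0.14],[0,0,0],0.1],
  [[0,0,0.14],[0,0,0],0.1],
  [[0,0,0.14],[0,0,0],0.1],
  [[0,0,0.14],[0,0,0],0.1],
])

```text
t: 18.3
ee_pos: [0.6487, 0.1707, 0.188]
ee_rot: [0.06, 0.998, -0.001, 0.001]
contact_force: [3.6, -3.7, 0.6]
width: 0.188
grasp_force: 15.0
```

```bash
python3 q.py
```

```text
t 18.30 pos [0.6487 0.1707 0.188 ] yaw 3.021 F [ 3.61 -3.72  0.65] M [-0.706 -0.773 -0.004] w 0.188 g 15.0 q6 -1.269 tau6 -2.889
```

Emit:
drive_tool([
  [[0,0,0.14],[0,0,0],0.1],
  [[0,0,0.14],[0,0,0],0.1],
  [[0,0,0.14],[0,0,0],0.1],
  [[0,0,0.14],[0,0,0],0.1],
])

```text
t: 18.7
ee_pos: [0.6485, 0.1702, 0.188]
ee_rot: [0.334, 0.943, -0.001, 0.001]
contact_force: [1.8, -5.5, 1.5]
width: 0.19
grasp_force: 15.0
```

```bash
python3 q.py; python3 - <<'E'
from h import *
S=cam('scene'); save(cv2.resize(S['frame'][190:270,310:390],(640,560),interpolation=2),'r.png')
E
```

```text
t 18.70 pos [0.6485 0.1702 0.188 ] yaw 2.461 F [ 1.82 -5.45  1.45] M [-1.004 -0.497 -0.02 ] w 0.190 g 15.0 q6 -0.709 tau6 -2.889
```

View pics/r.png

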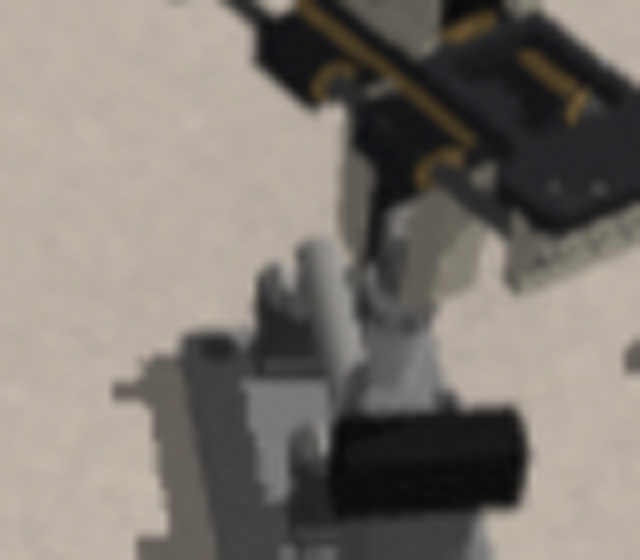

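The picture shows the fingers on the ratchet at (390,300), the shaft in the V at (330,320) and the readout box at (430,455). The torque reading is noisy, so I average several readings at rest.

```bash
cat > m.py <<'E'
from h import *
import sys
A=[]
for i in range(int(sys.argv[1])):
    s=state(); A.append(np.r_[s['torque'],s['contact_force'],s['joint_torque'][5],s['joints'][5]]); imaging.camera('scene')
A=np.array(A); print('t',s['t'],'mean',np.round(A.mean(0),3),'std',np.round(A.std(0),3),'Mz',np.round(A[:,2],3),'pos',np.round(s['ee_pos'],4))
E
python3 m.py 8
```

```text
t 19.1 mean [-1.005 -0.499 -0.044  2.082 -5.604  0.992  0.185 -0.712] std [0.023 0.037 0.034 0.543 0.259 0.453 1.09  0.005] Mz [-0.065 -0.039 -0.056 -0.004 -0.107 -0.065 -0.004 -0.01 ] pos [0.6485 0.1702 0.188 ]
```

Emit:
drive_tool([
  [[0,0,0.07],[-0.06,-0.05,0],0.1],
  [[0,0,0.14],[0,0,0],0.1],
  [[0,0,0.14],[0,0,0],0.1],
])

```text
t: 19.45
ee_pos: [0.6483, 0.1698, 0.188]
ee_rot: [0.493, 0.87, -0.0, 0.001]
contact_force: [-0.4, -4.1, 2.4]
width: 0.189
grasp_force: 15.0
```

```bash
python3 m.py 6
```

```text
t 19.7 mean [-0.946 -0.181 -0.013  0.213 -5.498  2.269 -0.202 -0.364] std [0.108 0.039 0.042 0.469 0.756 0.456 1.97  0.007] Mz [ 0.047 -0.059  0.033 -0.001 -0.048 -0.052] pos [0.6483 0.1699 0.1879]
```

Emit:
drive_tool([
  [[0,0,0],[0,0,0],0.3],
  [[0,0,0],[0,0,0],0.45],
  [[0,0,0],[0,0,0],0.45],
])

```text
t: 20.05
ee_pos: [0.6477, 0.1714, 0.1873]
ee_rot: [0.489, 0.872, 0.0, -0.0]
contact_force: [-1.1, -0.1, -0.0]
width: 0.395
grasp_force: 0.0
```

```bash
python3 q.py
```

```text
t 20.05 pos [0.6477 0.1714 0.1873] yaw 2.120 F [-1.05 -0.1  -0.03] M [-0.028 -0.077  0.06 ] w 0.395 g 0.0 q6 -0.367 tau6 -0.054
```

Emit:
drive_tool([
  [[0,0,0],[0,0,-1.5],0.45],
  [[0,0,0],[0,0,-2.5],0.45],
  [[0,0,0],[1.5,-2.5,-1],0.45],
  [[0,0,0],[2,-3.4,0],0.45],
  [[0,0,0],[1.6,-2.7,0],0.45],
  [[0,0,-0.148],[0,0,0],0.45],
  [[0,0,-0.148],[0,0,0],0.45],
  [[0,0,-0.148],[0,0,0],0.45],
  [[0,0,-0.148],[0,0,0],0.45],
])

```text
t: 20.95
ee_pos: [0.5482, 0.1701, 0.2391]
ee_rot: [0.211, 0.978, 0.0, 0.001]
contact_force: [-0.6, -0.1, 0.4]
width: 0.449
grasp_force: 0.0
```

```bash
cat > v.py <<'E'
from h import *
import sys
T=cam('top');S=cam('scene'); np.savez('v%s.npz'%sys.argv[1],T=T['frame'],S=S['frame'])
S0=np.load('scene0.npz'); T0=np.load('top0.npz')
u,v=proj(S,np.r_[MIC,.195])[0]; a,b=proj(T,np.r_[MIC,.195])[0]; print(u,v,a,b)
cr=lambda I,u,v:cv2.resize(I[int(v)-12:int(v)+13,int(u)-12:int(u)+13],(290,290),interpolation=cv2.INTER_CUBIC)
save(np.vstack([np.hstack([cr(S0['frame'],u,v),cr(S['frame'],u,v)]),np.hstack([cr(T0['frame'],a,b),cr(T['frame'],a,b)])]),'v%s.png'%sys.argv[1])
E
python3 v.py 1
```

```text
360.60584075343775 226.1260122344844 255.20345338873318 148.7760558965889
```

View pics/v1.png

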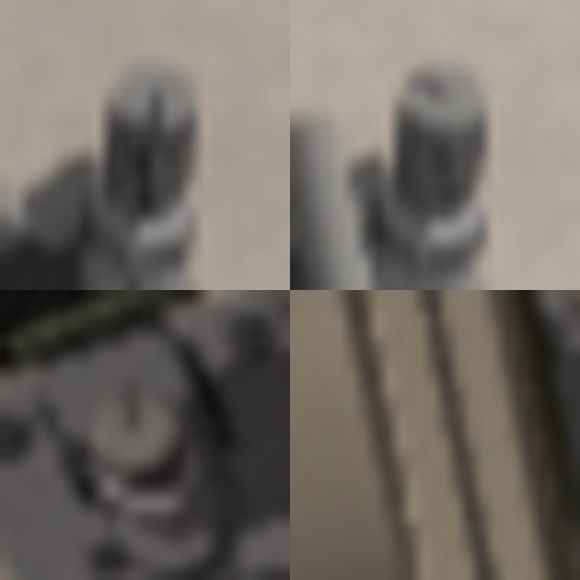

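The scene crops (upper row, before and after) resolve the ratchet mark: it faced the camera at first (155,110) and now points up-left (430,85), matching 2.1 rad with no grip slip. The thimble line is hidden from this side and the arm blocks the top view, so I swing the arm aside and look from above.

Emit:
drive_tool([
  [[0,0,0],[-0.6,-2.4,0],0.45],
  [[0,0,0],[-1.1,-4.2,0],0.45],
  [[0,0,0],[-1.2,-4.5,0],0.45],
  [[0,0,0],[-1.2,-4.5,0],0.45],
  [[0,0,0],[-1.2,-4.5,0],0.45],
  [[0,0,0],[-1.2,-4.5,0],0.45],
  [[0,0,0],[-1.1,-4.2,0],0.45],
  [[0,0,0],[-0.5,-2,0],0.45],
])

```text
t: 21.85
ee_pos: [0.492, -0.1471, 0.2385]
ee_rot: [0.218, 0.976, -0.0, 0.001]
contact_force: [-0.2, 0.1, -0.2]
width: 0.453
grasp_force: 0.0
```

```bash
python3 v.py 2; python3 q.py; python3 - <<'E'
from h import *
d=np.load('v2.npz');S0=np.load('scene0.npz')['frame'];T0=np.load('top0.npz')['frame']
g=lambda I:I.mean(2).astype(int)
print(g(S0)[218:242,350:370]);print(g(d['S'])[218:242,350:370])
print(g(T0)[140:164,244:264]);print(g(d['T'])[140:164,244:264])
E
```

```text
360.60584075343775 226.1260122344844 255.20345338873318 148.7760558965889
t 21.95 pos [ 0.4922 -0.1465  0.2383] yaw 2.702 F [ 0.27  0.66 -0.01] M [ 0.075 -0.181  0.008] w 0.449 g 0.0 q6 -1.520 tau6 -0.833
[[159 158 159 160 161 159 158 157 158 157 157 158 160 160 160 160 161 159
  159 159]
 [156 156 158 160 159 158 157 157 155 149 146 147 149 154 159 160 163 161
  158 158]
 [155 155 158 159 159 159 159 157 147 136 134 132 133 141 151 158 160 159
  157 157]
 [156 158 159 159 159 160 158 150 134 129 127 117 125 129 141 157 158 157
  158 157]
 [158 160 160 159 159 160 156 131 125 126 122  93 122 126 136 157 160 159
  158 157]
 [158 160 159 158 157 158 153 106 106 116 110  80 120 123 120 155 159 158
  156 157]
 [157 159 157 155 154 156 149  87  74  90  85  74 106 102  97 153 157 156
  156 157]
 [158 160 157 155 155 156 148  76  55  63  62  62  79  75  89 151 157 155
  156 156]
 [160 159 158 154 152 144 142  68  50  52  48  57  62  66  95 150 155 155
  155 156]
 [159 159 152 136 121 111 123  62  52  46  39  63  60  69 100 151 153 152
  155 156]
 [157 153 133 103  84  81  99  56  56  47  37
[... 6568 characters left out ...]
  46  48
   44  43]
 [ 89  92  93  94  93  94  93  90  81  94  94  80  66  59  59  62  62  51
   43  48]
 [ 91  93  94  93  93  94  91  83  71  82  93  93  85  76  72  80  82  56
   43  62]
 [ 91  93  93  92  93  92  81  61  50  60  83  94  95  92  91  90  82  54
   44  69]
 [ 93  92  91  92  93  92  77  53  43  49  68  81  87  87  85  72  53  41
   45  68]
 [ 97  91  91  92  93  94  87  67  64  70  82  77  69  60  55  46  44  46
   50  59]
 [109  93  92  92  93  93  92  89  89  91  93  89  78  66  65  65  73  76
   71  56]
 [118  98  91  92  93  93  91  94  94  95  94  94  92  92  97 102 110 103
   86  60]
 [123 104  93  92  93  92  92  94  93  94  93  93  94  95  99 111 118 113
   94  70]]
```

View pics/v2.png

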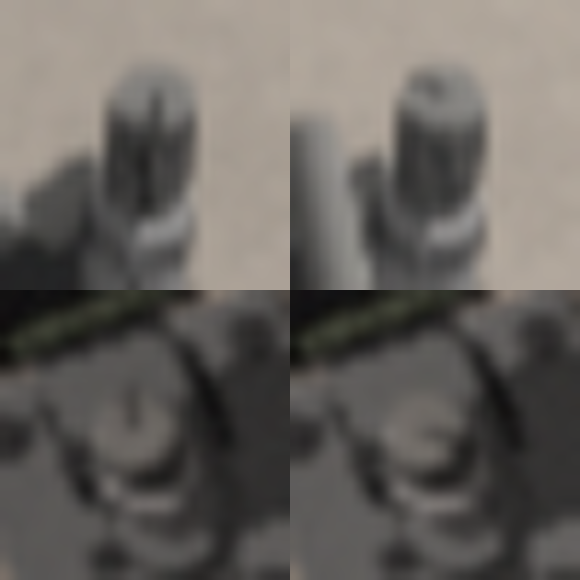

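```bash
cat > ln.py <<'E'
from h import *
from scipy.ndimage import map_coordinates
import sys
C=np.array([.6473,.1710])
def prof(view,I,I0,cal,rad,z0,z1,c=None):
    g,g0=I.mean(2).astype(float),I0.mean(2).astype(float)
    c=C if c is None else c
    out=[]
    for a in range(0,360,10):
        r=np.radians(a); z=np.linspace(z0,z1,9)
        P=np.c_[np.full(9,c[0]+rad*np.cos(r)),np.full(9,c[1]+rad*np.sin(r)),z]
        n=np.array([np.cos(r),np.sin(r),0]); v=(-cal['Rm'].T@cal['t'])-P.mean(0); vis=n@v/np.linalg.norm(v)
        if vis<.05: continue
        q=proj(cal,P); s=map_coordinates(g,q[:,::-1].T,order=1); s0=map_coordinates(g0,q[:,::-1].T,order=1)
        out.append((a,round(vis,2),int((s/s0*100).mean()),int(s.mean()),int(s0.mean())))
    return out
def topmark(view,I,cal,c):
    # darkness moment on ratchet top face
    g=I.mean(2).astype(float); res=[]
    for a in range(0,360,10):
        r=np.radians(a); d=np.linspace(.003,.0075,6); P=np.c_[c[0]+d*np.cos(r),c[1]+d*np.sin(r),np.full(6,.212)]
        q=proj(cal,P); res.append(map_coordinates(g,q[:,::-1].T,order=1).mean())
    res=np.array(res); o=np.argsort(res)[:6]; return [(int(a*10),int(res[a])) for a in o]
if __name__=='__main__':
    i=sys.argv[1]; d=np.load('v%s.npz'%i)
    for n,k in (('top','T'),('scene','S')):
        cal=dict(np.load(n+'0.npz')); I0=cal['frame']; I=d[k]
        c=np.array([.6460,.1722]) if n=='top' else np.array([.6485,.1705])
        print(n,'mark0',topmark(n,I0,cal,c),'now',topmark(n,I,cal,c))
        print(' thimble (az,vis,ratio%,now,before)',prof(n,I,I0,cal,.011,.156,.174,c))
E
python3 ln.py 2
```

```text
top mark0 [(0, 72), (10, 76), (350, 79), (20, 81), (340, 86), (30, 86)] now [(250, 75), (260, 78), (240, 78), (230, 84), (270, 85), (220, 91)]
 thimble (az,vis,ratio%,now,before) [(130, np.float64(0.06), 113, 90, 79), (140, np.float64(0.1), 113, 93, 82), (150, np.float64(0.14), 114, 95, 83), (160, np.float64(0.18), 114, 90, 79), (170, np.float64(0.21), 111, 82, 73), (180, np.float64(0.23), 104, 74, 70), (190, np.float64(0.25), 102, 67, 66), (200, np.float64(0.25), 103, 64, 62), (210, np.float64(0.26), 108, 63, 58), (220, np.float64(0.25), 106, 61, 57), (230, np.float64(0.23), 102, 55, 53), (240, np.float64(0.21), 94, 49, 52), (250, np.float64(0.18), 91, 46, 51), (260, np.float64(0.15), 97, 48, 49), (270, np.float64(0.11), 101, 49, 48), (280, np.float64(0.06), 101, 49, 48)]
scene mark0 [(20, 83), (10, 87), (30, 96), (0, 97), (350, 105), (40, 108)] now [(260, 113), (250, 114), (240, 114), (270, 115), (230, 117), (330, 117)]
 thimble (az,vis,ratio%,now,before) [(0, np.float64(0.67), 106, 83, 77), (10, np.float64(0.68), 122, 86, 72), (20, np.float64(0.66), 105, 87, 83), (30, np.float64(0.63), 99, 92, 92), (40, np.float64(0.58), 99, 97, 98), (50, np.float64(0.51), 101, 104, 103), (60, np.float64(0.42), 105, 111, 106), (70, np.float64(0.32), 106, 117, 110), (80, np.float64(0.21), 103, 122, 118), (90, np.float64(0.09), 101, 125, 122), (290, np.float64(0.12), 134, 71, 52), (300, np.float64(0.24), 127, 72, 56), (310, np.float64(0.35), 120, 74, 61), (320, np.float64(0.44), 112, 77, 68), (330, np.float64(0.53), 104, 78, 74), (340, np.float64(0.59), 104, 80, 76), (350, np.float64(0.64), 104, 80, 77)]
```

Top and scene profiles agree: the ratchet mark is at az ~250° and the thimble line at ~245°, both starting from ~10°. There is no slip yet after 2.1 rad, so I return for the next chunk.

```bash
python3 - <<'E'
from h import *
togo([.6479,.1706,.188],np.degrees(2.702))
E
```

```text
t 21.95 pos [ 0.4922 -0.1465  0.2383] yaw 154.80 F [ 0.27  0.66 -0.01] M [ 0.075 -0.181  0.008] w 0.449 g 0.0 q6 -1.520
shift cm [-0.58 35.33  5.01] turn [-0.0005  0.001  -0.0001] shift after turn [-0.59 35.32  5.03]
```

Emit:
drive_tool([
  [[0,0,0],[0,2.5,0],0.45],
  [[0,0,0],[-0.1,4.2,0],0.45],
  [[0,0,0],[-0.1,4.6,0],0.45],
  [[0,0,0],[-0.1,4.6,0],0.45],
  [[0,0,0],[-0.1,4.6,0],0.45],
  [[0,0,0],[-0.1,4.6,0],0.45],
  [[0,0,0],[-0.1,4.5,0],0.45],
  [[0,0,0],[0,3.5,0],0.45],
  [[0,0,0],[0,2.2,0.5],0.45],
  [[0,0,0],[0,0,1],0.45],
  [[0,0,0],[0,0,0.8],0.45],
  [[0,0,0],[0,0,0],0.45],
])

```text
t: 23.15
ee_pos: [0.6444, 0.1737, 0.2125]
ee_rot: [0.215, 0.977, -0.001, -0.002]
contact_force: [-0.0, -0.7, 0.3]
width: 0.45
grasp_force: 0.0
```

```bash
python3 - <<'E'
from h import *
togo([.6479,.1706,.188],np.degrees(2.702))
E
```

```text
t 23.15 pos [0.6444 0.1737 0.2125] yaw 155.18 F [-0.04 -0.66  0.3 ] M [ 0.004 -0.099 -0.035] w 0.450 g 0.0 q6 -0.951
shift cm [-0.45 -0.13  2.45] turn [-0.0021 -0.0027  0.0065] shift after turn [-0.44 -0.13  2.45]
```

Emit:
drive_tool([
  [[0,0,0],[-0.35,-0.1,0.5],0.45],
  [[0,0,0],[0,0,0.6],0.45],
  [[0,0,0],[0,0,0.6],0.45],
  [[0,0,0],[0,0,0.5],0.45],
  [[0,0,0],[0,0,0.2],0.45],
  [[0,0,0],[0,0,0],0.45],
])

```text
t: 23.75
ee_pos: [0.6483, 0.1718, 0.19]
ee_rot: [0.214, 0.977, -0.0, -0.0]
contact_force: [0.1, -1.3, 0.3]
width: 0.45
grasp_force: 0.0
```

```bash
python3 - <<'E'
from h import *
togo([.6479,.1706,.188],np.degrees(2.702))
E
```

```text
t 23.75 pos [0.6483 0.1718 0.19  ] yaw 155.25 F [ 0.13 -1.32  0.25] M [ 0.028 -0.088  0.036] w 0.450 g 0.0 q6 -0.956
shift cm [-0.01 -0.12  0.2 ] turn [-0.0004 -0.0007  0.0076] shift after turn [-0.01 -0.12  0.2 ]
```

Emit:
drive_tool([
  [[0,0,0],[0,-0.12,0.15],0.3],
  [[0,0,0],[0,0,0],0.2],
  [[0,0,0],[0,0,0],0.1],
  [[0,0,0],[0,0,0],0.1],
  [[0,0,0],[0,0,0],0.1],
  [[0,0,0],[0,0,0],0.1],
])

```text
t: 24.35
ee_pos: [0.6481, 0.1706, 0.1893]
ee_rot: [0.214, 0.977, -0.0, 0.0]
contact_force: [-1.8, -2.0, 2.8]
width: 0.19
grasp_force: 15.0
```

```bash
python3 q.py
```

```text
t 24.35 pos [0.6481 0.1706 0.1893] yaw 2.710 F [-1.75 -1.99  2.76] M [-0.331  0.137 -0.007] w 0.190 g 15.0 q6 -0.958 tau6 0.002
```

Emit:
drive_tool([
  [[0,0,0.1],[0,0,0],0.1],
  [[0,0,0.14],[0,0,0],0.1],
  [[0,0,0.14],[0,0,0],0.1],
  [[0,0,0.14],[0,0,0],0.1],
  [[0,0,0.14],[0,0,0],0.1],
  [[0,0,0.14],[0,0,0],0.1],
  [[0,0,0.14],[0,0,0],0.1],
  [[0,0,0.14],[0,0,0],0.1],
  [[0,0,0.14],[0,0,0],0.1],
  [[0,0,0.13],[0,0,0],0.1],
  [[0,0,0],[0,0,0],0.1],
])

```text
t: 25.45
ee_pos: [0.6478, 0.1705, 0.1893]
ee_rot: [0.778, 0.628, -0.0, 0.0]
contact_force: [-3.1, -3.5, 3.8]
width: 0.189
grasp_force: 15.0
```

```bash
python3 q.py
```

```text
t 25.45 pos [0.6478 0.1705 0.1893] yaw 1.358 F [-3.15 -3.48  3.77] M [-0.613  0.648 -0.004] w 0.189 g 15.0 q6 0.394 tau6 2.477
```

Emit:
drive_tool([
  [[0,0,0],[0,0,0],0.3],
  [[0,0,0],[0,0,0],0.45],
  [[0,0,0],[0,0,0],0.45],
  [[0,0,0],[0,0,-1.5],0.45],
  [[0,0,0],[0,0,-2.5],0.45],
  [[0,0,0],[-1.5,-0.5,-1],0.45],
  [[0,0,0],[-4.3,-1.1,0],0.45],
  [[0,0,0],[-4.6,-1.1,0],0.45],
  [[0,0,0],[-4.6,-1.1,0],0.45],
  [[0,0,0],[-4.6,-1.1,0],0.45],
  [[0,0,0],[-4.6,-1.1,0],0.45],
  [[0,0,0],[-4.6,-1.1,0],0.45],
])

```text
t: 26.65
ee_pos: [0.5178, -0.0974, 0.2406]
ee_rot: [0.777, 0.629, 0.001, 0.001]
contact_force: [1.1, -0.3, -0.2]
width: 0.45
grasp_force: 0.0
```

Emit:
drive_tool([
  [[0,0,0],[-3,-0.8,0],0.45],
  [[0,0,0],[-1.2,0,0],0.45],
])

```text
t: 26.85
ee_pos: [0.5009, -0.1379, 0.2407]
ee_rot: [0.778, 0.628, 0.0, 0.001]
contact_force: [0.4, 0.5, -0.0]
width: 0.451
grasp_force: 0.0
```

```bash
python3 v.py 3; python3 ln.py 3; python3 q.py
```

```text
360.60584075343775 226.1260122344844 255.20345338873318 148.7760558965889
top mark0 [(0, 72), (10, 76), (350, 79), (20, 81), (340, 86), (30, 86)] now [(180, 76), (170, 80), (190, 80), (160, 85), (200, 87), (150, 91)]
 thimble (az,vis,ratio%,now,before) [(130, np.float64(0.06), 113, 90, 79), (140, np.float64(0.1), 113, 93, 82), (150, np.float64(0.14), 110, 92, 83), (160, np.float64(0.18), 108, 86, 79), (170, np.float64(0.21), 107, 78, 73), (180, np.float64(0.23), 103, 73, 70), (190, np.float64(0.25), 103, 68, 66), (200, np.float64(0.25), 104, 65, 62), (210, np.float64(0.26), 103, 60, 58), (220, np.float64(0.25), 102, 59, 57), (230, np.float64(0.23), 102, 54, 53), (240, np.float64(0.21), 102, 53, 52), (250, np.float64(0.18), 104, 53, 51), (260, np.float64(0.15), 105, 52, 49), (270, np.float64(0.11), 104, 51, 48), (280, np.float64(0.06), 105, 51, 48)]
scene mark0 [(20, 83), (10, 87), (30, 96), (0, 97), (350, 105), (40, 108)] now [(170, 109), (160, 111), (180, 116), (150, 117), (140, 123), (10, 123)]
 thimble (az,vis,ratio%,now,before) [(0, np.float64(0.67), 105, 82, 77), (10, np.float64(0.68), 121, 85, 72), (20, np.float64(0.66), 111, 93, 83), (30, np.float64(0.63), 104, 97, 92), (40, np.float64(0.58), 104, 102, 98), (50, np.float64(0.51), 104, 107, 103), (60, np.float64(0.42), 109, 115, 106), (70, np.float64(0.32), 111, 123, 110), (80, np.float64(0.21), 109, 129, 118), (90, np.float64(0.09), 106, 131, 122), (290, np.float64(0.12), 133, 70, 52), (300, np.float64(0.24), 126, 71, 56), (310, np.float64(0.35), 119, 74, 61), (320, np.float64(0.44), 112, 77, 68), (330, np.float64(0.53), 103, 77, 74), (340, np.float64(0.59), 103, 79, 76), (350, np.float64(0.64), 104, 81, 77)]
t 26.95 pos [ 0.5019 -0.1367  0.2402] yaw 1.358 F [-1.    0.92 -0.07] M [-0.035 -0.075  0.024] w 0.452 g 0.0 q6 -0.151 tau6 -0.546
```

```bash
python3 - <<'E'
from h import *
T=dict(np.load('top0.npz')); c=[.6460,.1722]
d2=np.load('v2.npz')['T'].astype(float).mean(2);d3=np.load('v3.npz')['T'].astype(float).mean(2);d0=T['frame'].astype(float).mean(2)
for z in(.212,.182,.179,.152):
    P=[[c[0]+(.011 if z<.18 else .009)*np.cos(np.radians(a)),c[1]+(.011 if z<.18 else .009)*np.sin(np.radians(a)),z] for a in (130,170,210,250,280)]
    print(z,np.round(proj(T,P),1).tolist())
print(np.round(d3-d2)[146:162,246:262].astype(int)); print(np.round(d3-1.05*d0)[146:162,246:262].astype(int)); print(np.round(d2-1.05*d0)[146:162,246:262].astype(int))
E
```

```text
0.212 [[251.2, 149.7], [253.3, 150.9], [255.6, 150.5], [257.2, 148.7], [257.4, 147.0]]
0.182 [[252.6, 152.5], [254.6, 153.6], [256.9, 153.3], [258.5, 151.5], [258.7, 149.8]]
0.179 [[252.1, 153.2], [254.6, 154.6], [257.4, 154.2], [259.3, 152.1], [259.6, 150.0]]
0.152 [[253.3, 155.6], [255.7, 157.0], [258.5, 156.6], [260.4, 154.5], [260.6, 152.4]]
[[  1   2   1   2  -1   0   0   1   3   1  -1  -2   3   2  -1   2]
 [  1   0   2   1  -1  -5  -1   1  -2   7   7   0   6   0  -1   0]
 [  1   0   1   0  -5 -13  -3  -5 -16  16  29  23  16  -2  -2  -1]
 [  1   1   1   1   1   1   0 -13 -31  -2  22  29  13   8   4   1]
 [  1   2   0   0   2   4  -4 -21 -26  -3   6   7   5   6   8   0]
 [  3   1   1   0   1   2  -9 -21 -19   3   4   0  -3  -5   2   0]
 [  0   0   0   1   0  -4  -8  -2  -4   6   7   0  -6  -7   0   1]
 [  1   0   2   2   2   0  -2  -3  -1   5   4   1  -5  -2   7   5]
 [  1   1   1   1   0   2  -2  -4  -1   3   5   5  -6  -5  12   5]
 [  0   1   0   0   0   1   2   4  -6   0   5   5  -6   0   9   2]
 [  0   1   0   1   1   1   1   2  -3  -6  -1   0  -2   0   2   0]
 [  0   0   0  
[... 1766 characters left out ...]
  -1  -2   2   1  -1  -3   1]
 [  1   1   0   0   1  -5 -14  -9  -2  -2   0   3   2   1   0   0]
 [  1   0   0   0   1   0   1   8   5   1   0   0   0   0  -6  -4]
 [  0   1   0   1   1  -1   7  10   7   5   1  -1   1   0 -13  -4]
 [  1   0   2   2   2   0   3   5  12   9  -1  -4   3   0  -8   0]
 [  1   1   1   1   0  -1   0   1   5   6  -3  -3   3   1   0   2]
 [  1   1   2   2   1   1  -1   0   1   1   0   1   1   1   0  -1]
 [  1   0   1   2   1   1   1   1   0   1   0   0   2   1   1   2]
 [  1   1   0   1   0   2   0   2   0   1   0   1   1   1  -1   1]
 [  0   1   1   1   1   0   1   1   0   0   1   0   2   0   2  -5]
 [  2   0   2   1   1   2  -1   1   0   0  -1   1   7   8   4  -3]]
```

The ratchet mark is now at 174°, as expected. The thimble line could be at 170° (no slip) or at ~222° (slipped 0.85 rad). Another 0.5 rad is safe in either case and will tell them apart.

```bash
python3 - <<'E'
from h import *
imaging.camera('top')
togo([.6479,.1706,.239],np.degrees(1.358))
E
```

```text
t 27.00 pos [ 0.5023 -0.1354  0.2399] yaw 77.86 F [-0.32  0.25  0.21] M [ 0.023 -0.124 -0.016] w 0.451 g 0.0 q6 -0.150
shift cm [32.98  7.8   0.12] turn [ 0.0014 -0.0004  0.0008] shift after turn [32.99  7.77  0.09]
```

Emit:
drive_tool([
  [[0,0,0],[2.2,0.5,0],0.45],
  [[0,0,0],[4.2,1,0],0.45],
  [[0,0,0],[4.6,1.1,0],0.45],
  [[0,0,0],[4.6,1.1,0],0.45],
  [[0,0,0],[4.6,1.1,0],0.45],
  [[0,0,0],[4.6,1.1,0],0.45],
  [[0,0,0],[4.2,1,0],0.45],
  [[0,0,0],[2.8,0.7,0],0.45],
  [[0,0,0],[1.2,0.3,0],0.45],
  [[0,0,0],[0,0,1],0.45],
  [[0,0,0],[0,0,1.2],0.45],
  [[0,0,0],[0,0,0.8],0.45],
])

```text
t: 28.2
ee_pos: [0.6471, 0.1695, 0.2069]
ee_rot: [0.778, 0.628, -0.001, -0.0]
contact_force: [0.1, -0.1, 0.1]
width: 0.451
grasp_force: 0.0
```

Emit:
drive_tool([
  [[0,0,0],[0,0,0],0.45],
])

```text
t: 28.3
ee_pos: [0.6466, 0.1692, 0.2064]
ee_rot: [0.778, 0.628, -0.002, -0.001]
contact_force: [-0.5, -0.2, 0.1]
width: 0.45
grasp_force: 0.0
```

```bash
python3 - <<'E'
from h import *
togo([.6479,.1706,.189],np.degrees(1.358))
E
```

```text
t 28.30 pos [0.6466 0.1692 0.2064] yaw 77.82 F [-0.5  -0.17  0.12] M [-0.022 -0.058  0.037] w 0.450 g 0.0 q6 0.392
shift cm [0.17 0.1  1.74] turn [-0.0036  0.0017  0.0002] shift after turn [0.16 0.09 1.74]
```

Emit:
drive_tool([
  [[0,0,0],[0.1,0.05,0.6],0.45],
  [[0,0,0],[0,0,0.7],0.45],
  [[0,0,0],[0,0,0.4],0.4],
  [[0,0,0],[0,0,0],0.25],
  [[0,0,0],[0,0,0],0.1],
  [[0,0,0],[0,0,0],0.1],
  [[0,0,0],[0,0,0],0.1],
  [[0,0,0],[0,0,0],0.1],
  [[0,0,0],[0,0,0],0.1],
])

```text
t: 29.2
ee_pos: [0.6484, 0.1719, 0.1924]
ee_rot: [0.778, 0.629, -0.0, -0.0]
contact_force: [-6.1, 1.1, 3.7]
width: 0.187
grasp_force: 15.0
```

```bash
python3 q.py
```

```text
t 29.20 pos [0.6484 0.1719 0.1924] yaw 1.360 F [-6.08  1.13  3.72] M [-0.015  0.867 -0.06 ] w 0.187 g 15.0 q6 0.393 tau6 -0.004
```

Emit:
drive_tool([
  [[0,0,0.1],[0,0,0],0.1],
  [[0,0,0.14],[0,0,0],0.1],
  [[0,0,0.14],[0,0,0],0.1],
  [[0,0,0.12],[0,0,0],0.1],
  [[0,0,0],[0,0,0],0.1],
  [[0,0,0],[0,0,0],0.3],
  [[0,0,0],[0,0,0],0.45],
  [[0,0,0],[0,0,0],0.45],
  [[0,0,0],[0,0,-1.5],0.45],
  [[0,0,0],[0,0,-2.5],0.45],
  [[0,0,0],[0,0,-1],0.45],
])

```text
t: 30.3
ee_pos: [0.6501, 0.1719, 0.2461]
ee_rot: [0.909, 0.417, 0.002, 0.001]
contact_force: [-0.2, 0.3, 0.7]
width: 0.451
grasp_force: 0.0
```

```bash
python3 q.py
```

```text
t 30.30 pos [0.6501 0.1719 0.2461] yaw 0.860 F [-0.21  0.26  0.7 ] M [ 0.029 -0.081 -0.04 ] w 0.451 g 0.0 q6 0.893 tau6 -0.004
```

Emit:
drive_tool([
  [[0,0,0],[-2.2,0.6,0],0.45],
  [[0,0,0],[-4.3,1.2,0],0.45],
  [[0,0,0],[-4.6,1.2,0],0.45],
  [[0,0,0],[-4.6,1.2,0],0.45],
  [[0,0,0],[-4.6,1.2,0],0.45],
  [[0,0,0],[-4.6,1.2,0],0.45],
  [[0,0,0],[-4.2,1.2,0],0.45],
  [[0,0,0],[-2.7,0.8,0],0.45],
  [[0,0,0],[-1.2,0.3,0],0.45],
  [[0,0,0],[0,0,0],0.45],
])

```text
t: 31.3
ee_pos: [0.5007, -0.1377, 0.2427]
ee_rot: [0.909, 0.416, 0.0, 0.0]
contact_force: [0.1, 1.3, 0.9]
width: 0.456
grasp_force: 0.0
```

```bash
python3 v.py 4; python3 ln.py 4|cut -c1-200; python3 q.py; python3 - <<'E'
from h import *
g=lambda i,k:np.load('v%d.npz'%i)[k].astype(float).mean(2)
print(np.round(g(4,'T')-g(3,'T'))[146:162,246:262].astype(int));print(np.round(g(4,'T')-g(2,'T'))[146:162,246:262].astype(int))
print(np.round(g(4,'S')-g(3,'S'))[218:244,352:368].astype(int))
E
```

```text
360.60584075343775 226.1260122344844 255.20345338873318 148.7760558965889
top mark0 [(0, 72), (10, 76), (350, 79), (20, 81), (340, 86), (30, 86)] now [(140, 80), (150, 80), (130, 84), (160, 85), (120, 89), (170, 91)]
 thimble (az,vis,ratio%,now,before) [(130, np.float64(0.06), 112, 89, 79), (140, np.float64(0.1), 113, 93, 82), (150, np.float64(0.14), 111, 93, 83), (160, np.float64(0.18), 105, 84, 79), (170, np.flo
scene mark0 [(20, 83), (10, 87), (30, 96), (0, 97), (350, 105), (40, 108)] now [(140, 110), (150, 110), (130, 111), (160, 113), (120, 116), (170, 118)]
 thimble (az,vis,ratio%,now,before) [(0, np.float64(0.67), 110, 85, 77), (10, np.float64(0.68), 126, 89, 72), (20, np.float64(0.66), 105, 88, 83), (30, np.float64(0.63), 100, 94, 92), (40, np.float64(
t 31.40 pos [ 0.5014 -0.1358  0.2423] yaw 0.860 F [-0.16 -0.24 -0.17] M [-0.053 -0.049 -0.005] w 0.448 g 0.0 q6 0.347 tau6 -0.078
[[ -2   1   1  -1   0   0   1  -1   0   1   0  -1  -4  -1   0   0]
 [ -1   1  -1  -1   0   0   0  -3   4   2   2   1  -8  -1   2   0]
 [ -1   0   0   1   0  -2 -10 -13  14   6   1   2  -7   1   3   1
[... 2989 characters left out ...]
   1   0  -4   1   1  -1   1]
 [  1  -1   0   1  -2   7   4   7  -3   2   0  -3  -5   0  -1   1]
 [  0   0   2   4  -1   3   6  11 -15  -4   6  -5  -2   0   1   1]
 [ -1  -1   1   3   0   2   7  14 -19 -11  11  -6  -4   1   0   1]
 [  1   1   0  -1   0   0  -2  14 -10  -3   5  -2  -3  -1  -1   0]
 [  0   0   0   0   0   0  -2   6  -1   0   0  -2   0   0   0   0]
 [  0   1   1   2   0   0   1   0   2   1  -1 -15  -1   0   0  -1]
 [  0   0   0   1   0  -1   0  -1   2  -1  -4 -13  -1  -1   0  -1]
 [  0   0   1   0  -1   0  -1   0   0  -9  -1  -2   0   0   0   1]
 [ -1   0   1   1   1   1  -1  -1  -2  -8  -3   0   0   1   0   1]
 [  0  -1   0   2   0   0   0  -1   0   0   1   0   0   0   1   0]]
```

```bash
cat > p.py <<'E'
from h import *
import sys
n,k=('scene','S') if sys.argv[1]=='s' else ('top','T')
cal=dict(np.load(n+'0.npz')); c=[.6485,.1705] if k=='S' else [.6460,.1722]
azs=[-70,-40,-10,10,30,60,90] if k=='S' else [130,150,170,190,210,230,250,270]
for z in (.179,.165,.152):
    print(z,np.round(proj(cal,[[c[0]+.011*np.cos(np.radians(a)),c[1]+.011*np.sin(np.radians(a)),z] for a in azs]),1).tolist())
F=[cal['frame']]+[np.load('v%s.npz'%i)[k] for i in sys.argv[2:]]
r,co=((232,246),(354,367)) if k=='S' else ((151,160),(249,264))
for f in F:
    print(f.mean(2).astype(int)[r[0]:r[1],co[0]:co[1]])
E
python3 p.py s 2 3 4; python3 p.py t 2 3 4
```

```text
0.179 [[355.3, 231.1], [356.1, 232.7], [357.9, 233.9], [359.5, 234.2], [361.0, 234.2], [363.0, 233.4], [364.1, 232.0]]
0.165 [[354.9, 235.0], [355.7, 236.6], [357.5, 237.8], [359.0, 238.1], [360.6, 238.1], [362.5, 237.3], [363.6, 235.9]]
0.152 [[354.5, 238.5], [355.3, 240.1], [357.1, 241.3], [358.6, 241.6], [360.1, 241.6], [362.1, 240.8], [363.2, 239.4]]
[[ 70  54  73  77  73  62  64  82 109 138 137 156 158]
 [ 62  44  64  76  80  82 118 127 136 139 126 156 159]
 [ 51  43  59  67  79  97 128 129 124 114 120 156 160]
 [ 42  54  62  65  69  93 100  94  86  85 127 157 159]
 [ 40  64  72  69  64  83  84  80  79  88 137 159 160]
 [ 40  65  77  76  72  77  84  88 100 113 147 159 160]
 [ 40  63  79  83  81  67  90  99 115 126 139 156 160]
 [ 39  60  80  84  82  57  92 106 118 125 134 155 158]
 [ 45  63  80  85  81  60  95 108 119 120 136 156 157]
 [ 54  64  79  84  83  76  94 101 118 116 130 155 158]
 [ 59  63  78  84  87  88  99 107 117 115 122 149 158]
 [ 57  63  78  84  88  90 108 119 117 115 117 140 158]
 [ 59  63  78  86  89  94 110 120 115 116 114 136 155]
 [ 58  65  91  96  96 100 11
[... 4317 characters left out ...]
  62]
 [ 93  82  62  50  61  84  94  94  93  92  90  82  55  44  70]
 [ 93  79  54  45  49  69  82  88  88  85  72  54  41  43  69]]
[[ 46  50  66  70  75  74  65  47  35  41  56  45  39  42  49]
 [ 49  38  70 100  73  55  43  39  44  54  60  51  45  40  46]
 [ 62  35  68 107  97  90  80  79  79  72  61  52  46  42  42]
 [ 82  61  62  76  96 118 119 119 107  81  62  54  50  44  42]
 [ 92  88  83  71  90  98  86  89  73  60  58  56  49  43  44]
 [ 94  95  90  82  95  90  65  62  55  56  62  62  51  43  50]
 [ 94  91  84  72  82  90  79  77  74  72  80  83  57  42  62]
 [ 92  81  62  49  61  84  92  94  93  92  90  82  54  45  69]
 [ 92  78  54  44  50  68  82  87  89  85  71  53  40  43  68]]
```

The thimble's pattern changed between the looks, so it was still turning: slip is at most a small angle. The next chunk is 1.2 rad.

Emit:
drive_tool([
  [[0,0,0],[2.2,-0.6,0],0.45],
  [[0,0,0],[4.2,-1.1,0],0.45],
  [[0,0,0],[4.6,-1.2,0],0.45],
  [[0,0,0],[4.6,-1.2,0],0.45],
  [[0,0,0],[4.6,-1.2,0],0.45],
  [[0,0,0],[4.6,-1.3,0],0.45],
  [[0,0,0],[4.2,-1.2,0],0.45],
  [[0,0,0],[2.6,-0.8,0],0.45],
  [[0,0,0],[1.2,-0.5,0],0.45],
  [[0,0,0],[0,0,1],0.45],
  [[0,0,0],[0,0,1.3],0.45],
  [[0,0,0],[0,0,1],0.45],
])

```text
t: 32.6
ee_pos: [0.6451, 0.1701, 0.207]
ee_rot: [0.909, 0.416, -0.001, -0.0]
contact_force: [-0.6, -0.8, 0.4]
width: 0.451
grasp_force: 0.0
```

Emit:
drive_tool([
  [[0,0,0],[0,0,0.2],0.45],
  [[0,0,0],[0,0,0],0.45],
])

```text
t: 32.8
ee_pos: [0.6453, 0.1702, 0.2061]
ee_rot: [0.909, 0.416, -0.001, -0.0]
contact_force: [-1.0, -0.3, -0.7]
width: 0.453
grasp_force: 0.0
```

```bash
python3 - <<'E'
from h import *
togo([.648,.1706,.189],np.degrees(.860))
E
```

```text
t 32.80 pos [0.6453 0.1702 0.2061] yaw 49.18 F [-1.01 -0.33 -0.7 ] M [-0.085 -0.054 -0.012] w 0.453 g 0.0 q6 0.894
shift cm [0.21 0.18 1.71] turn [-0.001   0.0014 -0.0017] shift after turn [0.2  0.17 1.71]
```

Emit:
drive_tool([
  [[0,0,0],[0.12,0.12,0.6],0.45],
  [[0,0,0],[0,0,0.7],0.45],
  [[0,0,0],[0,0,0.4],0.4],
  [[0,0,0],[0,0,0],0.3],
])

```text
t: 33.2
ee_pos: [0.6471, 0.1714, 0.1888]
ee_rot: [0.909, 0.417, -0.001, -0.0]
contact_force: [0.3, -0.2, 0.1]
width: 0.357
grasp_force: 0.0
```

```bash
python3 - <<'E'
from h import *
togo([.648,.1706,.189],np.degrees(.860))
E
```

```text
t 33.20 pos [0.6471 0.1714 0.1888] yaw 49.26 F [ 0.34 -0.2   0.1 ] M [-0.021  0.014 -0.002] w 0.357 g 0.0 q6 0.893
shift cm [-0.01  0.12 -0.02] turn [-0.0011  0.0013 -0.0002] shift after turn [-0.01  0.12 -0.02]
```

Emit:
drive_tool([
  [[0,0,0],[0,0.08,0],0.25],
  [[0,0,0],[0,0,0],0.1],
  [[0,0,0],[0,0,0],0.1],
  [[0,0,0],[0,0,0],0.1],
  [[0,0,0],[0,0,0],0.1],
])

```text
t: 33.7
ee_pos: [0.6483, 0.1712, 0.1904]
ee_rot: [0.909, 0.417, 0.0, -0.0]
contact_force: [-0.8, 1.3, 1.1]
width: 0.186
grasp_force: 15.0
```

Emit:
drive_tool([
  [[0,0,0.1],[0,0,0],0.1],
  [[0,0,0.14],[0,0,0],0.1],
  [[0,0,0.14],[0,0,0],0.1],
  [[0,0,0.14],[0,0,0],0.1],
  [[0,0,0.14],[0,0,0],0.1],
  [[0,0,0.14],[0,0,0],0.1],
  [[0,0,0.14],[0,0,0],0.1],
  [[0,0,0.14],[0,0,0],0.1],
  [[0,0,0.12],[0,0,0],0.1],
  [[0,0,0],[0,0,0],0.1],
])

```text
t: 34.7
ee_pos: [0.6485, 0.1704, 0.1904]
ee_rot: [0.985, -0.17, 0.0, 0.0]
contact_force: [-0.6, -2.6, 1.5]
width: 0.188
grasp_force: 15.0
```

```bash
python3 q.py
```

```text
t 34.70 pos [0.6485 0.1704 0.1904] yaw -0.342 F [-0.57 -2.57  1.51] M [-0.477  0.112  0.02 ] w 0.188 g 15.0 q6 2.094 tau6 2.309
```

Emit:
drive_tool([
  [[0,0,0],[0,0,0],0.3],
  [[0,0,0],[0,0,0],0.45],
  [[0,0,0],[0,0,0],0.45],
  [[0,0,0],[0,0,-1.5],0.45],
  [[0,0,0],[0,0,-2.5],0.45],
  [[0,0,0],[0,0,-1],0.45],
  [[0,0,0],[0,0,0],0.45],
])

```text
t: 35.4
ee_pos: [0.6497, 0.1714, 0.2435]
ee_rot: [0.986, -0.169, 0.002, -0.001]
contact_force: [0.5, 0.2, 0.4]
width: 0.45
grasp_force: 0.0
```

```bash
python3 q.py
```

```text
t 35.40 pos [0.6497 0.1714 0.2435] yaw -0.340 F [0.47 0.23 0.36] M [0.063 0.014 0.045] w 0.450 g 0.0 q6 2.092 tau6 -0.009
```

Emit:
drive_tool([
  [[0,0,0],[-0.2,2.2,0],0.45],
  [[0,0,0],[-0.5,4.3,0],0.45],
  [[0,0,0],[-0.5,4.7,0],0.45],
  [[0,0,0],[-0.5,4.7,0],0.45],
  [[0,0,0],[-0.5,4.7,0],0.45],
  [[0,0,0],[-0.5,4.7,0],0.45],
  [[0,0,0],[-0.5,4.5,0],0.45],
  [[0,0,0],[-0.3,3,0],0.45],
  [[0,0,0],[-0.2,1.2,0],0.45],
  [[0,0,0],[0,0,0],0.45],
])

```text
t: 36.4
ee_pos: [0.4993, -0.138, 0.2394]
ee_rot: [0.985, -0.17, -0.0, -0.0]
contact_force: [0.4, -0.1, 0.1]
width: 0.45
grasp_force: 0.0
```

```bash
python3 v.py 5; python3 ln.py 5; python3 q.py; python3 p.py s 4 5; python3 p.py t 4 5
```

```text
360.60584075343775 226.1260122344844 255.20345338873318 148.7760558965889
top mark0 [(0, 72), (10, 76), (350, 79), (20, 81), (340, 86), (30, 86)] now [(70, 79), (80, 80), (60, 84), (90, 87), (50, 89), (40, 94)]
 thimble (az,vis,ratio%,now,before) [(130, np.float64(0.06), 113, 90, 79), (140, np.float64(0.1), 113, 93, 82), (150, np.float64(0.14), 111, 92, 83), (160, np.float64(0.18), 105, 83, 79), (170, np.float64(0.21), 99, 73, 73), (180, np.float64(0.23), 101, 71, 70), (190, np.float64(0.25), 101, 67, 66), (200, np.float64(0.25), 102, 64, 62), (210, np.float64(0.26), 107, 62, 58), (220, np.float64(0.25), 108, 62, 57), (230, np.float64(0.23), 112, 60, 53), (240, np.float64(0.21), 110, 57, 52), (250, np.float64(0.18), 106, 54, 51), (260, np.float64(0.15), 104, 52, 49), (270, np.float64(0.11), 102, 49, 48), (280, np.float64(0.06), 98, 47, 48)]
scene mark0 [(20, 83), (10, 87), (30, 96), (0, 97), (350, 105), (40, 108)] now [(70, 102), (80, 103), (60, 104), (90, 106), (50, 107), (100, 112)]
 thimble (az,vis,ratio%,now,before) [(0, np.float64(0.67), 109, 85, 77), (10, np.float64(0.68), 125,
[... 4792 characters left out ...]
  62]
 [ 92  81  62  49  61  84  92  94  93  92  90  82  54  45  69]
 [ 92  78  54  44  50  68  82  87  89  85  71  53  40  43  68]]
[[ 47  50  70  76  76  73  65  48  37  46  63  45  40  41  48]
 [ 48  36  71 101  75  54  41  37  44  54  65  52  43  41  45]
 [ 63  34  69 107  99  89  78  77  78  71  61  52  47  41  42]
 [ 83  59  63  77  96 117 119 120 107  81  62  54  49  44  42]
 [ 93  87  83  72  91  97  87  88  74  61  56  55  49  45  44]
 [ 93  95  91  83  95  90  64  63  55  56  62  63  51  42  49]
 [ 93  92  83  72  82  90  80  77  74  72  80  82  57  43  61]
 [ 92  80  61  49  60  84  92  94  93  91  90  82  53  44  69]
 [ 92  78  53  44  49  69  82  87  89  84  72  54  41  43  69]]
```

View pics/v5.png

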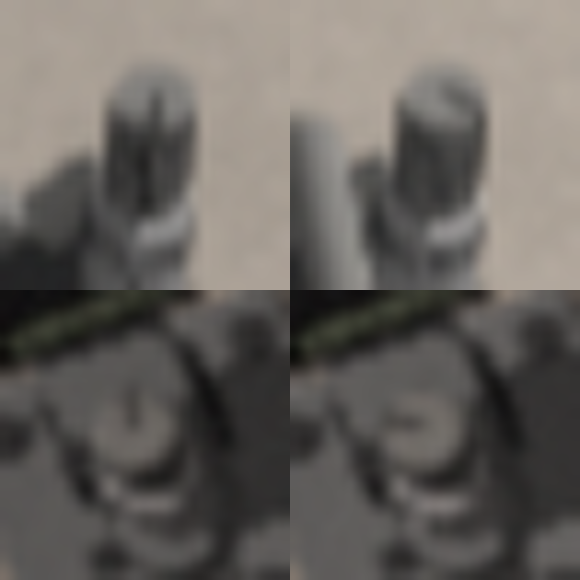

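The thimble is identical to ±1 grey level in the last two looks, so it was already stopped on the shaft. The ratchet mark at ~73° slipped the full last 1.2 rad, plus less than 0.5 rad before that. Total slip is therefore 1.2–1.7 rad, inside the limits. A last check of the shaft, then I hand in.

```bash
python3 - <<'E'
from h import *
T=cam('scene'); W=cloud(T); P=W[np.isfinite(W[...,0])]
t=np.radians(YAW); s=(P[:,:2]-MIC)@[np.cos(t),np.sin(t)]; l=(P[:,:2]-MIC)@[-np.sin(t),np.cos(t)]
m=(s>-.15)&(s<-.03)&(abs(l)<.009)&(P[:,2]>.07)&(P[:,2]<.09)
print('rear end',s[m].min(),'top z',np.percentile(P[m,2],95)); print(state()['t'],state()['contact_force'])
ok=s[m].min()<-.12
if ok: print(workorder.sign_off())
E
```

```text
rear end -0.12707802555707132 top z 0.0785763522476109
36.55 [ 0.2092313   0.49894567 -0.2401599 ]
the job is handed in; nothing more can be done
None
```

I handed the job in at 36.6 s: the shaft lies in both V rests against the column, clamped by the spindle, and the ratchet slipped an estimated 1.2–1.7 rad, so possibly just past the quarter turn but under the 2.0 rad limit; I could not measure the spindle force directly.

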